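# Prick the centres of the foot blanks

### The arm

A 7-joint arm with a two-finger parallel gripper is mounted at the origin on a cart in front of the work surface, level with it; the furniture and walls round the work are solid. World frame = base frame: x ahead of the robot, y to its left, z up, the work surface at z = 0. Lengths are in m, angles in rad, forces in N, time in s.
With the tool pointing down it reaches from about 0.425 to 0.925 m from the base axis. Payload 6.8 kg.
Tool frame: the origin (TCP) lies midway between the tips of the shut fingers; the grasp point (between the pads) lies 19 mm behind it; z points along the fingers, y is the line along which they close (so a half turn about z gives the same grasp; the last joint's range is limited). The gripper opens to 85 mm and grips with 20 to 120 N. Pads are 22 mm wide; open, the fingers measure 114 mm over their backs; the gripper's body (76 mm by 85 mm) begins 54 mm behind the grasp point. The pads swing forward as they close: fully open they stand 13 mm farther back than shut.
Start: joints at [-1.213, 0.477, 0.022, 1.555, -0.011, 1.109, -0.083], TCP at [0.303, 0.603, 0.231] pointing down, gripper open.
Joint ranges: [-2.96, 2.96], [-0.34, 2.1], [-1.41, 1.46], [0.24, 2.44], [-1.37, 4.51], [0.17, 1.92], [-2.96, 2.96]. Speed limits (rad/s): [2.39, 2.39, 3.14, 3.14, 3.14, 3.14, 3.14].

### API

Orientations are given as a rotation vector (axis times angle).
In Python, from bench import r gives the robot as it stands. The module is installed in compiled form; this text tells all that it offers.
- The arm moves only by the tool apply_moves, never from a script. Its argument "rows" is a list of rows, each a list of 6 numbers: the shift along the tool's x, y, z scaled (see below), then the turn, a rotation vector about the tool's x, y, z scaled (see below). A call has 1 to 5 rows; each row is the pose to reach, as a shift and turn from the pose commanded when the call began, along the tool's axes at that moment; what a row does not reach only later rows make up. The controller multiplies each number of a shift by 0.25 m and each number of a turn by 90 degrees. A row lasts 1/8 s, in which the tool goes at most 62.5 mm and 10.7 degrees, less where a joint would pass 70% of its speed; a pose out of reach is approached as far as the arm can. A call with a number of a shift or a turn outside -1 to 1 is refused whole. A call with a gripper value outside its range is refused whole. "claw" is the opening, from 0 (shut) to 1 (fully open), set as the call begins (left out, the last holds). The fingers move at their own pace and stop on an object; "newtons" is the grip in N (left out, the last holds). Time passes only in rows, so rows that repeat a pose let the fingers close. It gives the time, the measured TCP pose, the force, the opening and the grip force at its end, in the units of the state.
- r.get_obs(): the state, without advancing time (a new reading comes with each control period).
- r.grab_frame(name): name is "side" or "top" or "wrist"; returns a dict with "pixels" (480x640x3 uint8, red, green, blue), "intrinsics" (3x3 intrinsics, pixels), "eye" and "attitude" of the camera in the world. Camera axes: x right, y up, looking along -z (the intrinsics and any distortion apply to the point x, -y, -z); pixel columns grow to the right and rows downward; lengths in m; the calibration is good to about 2 mm. A picture is of the moment at which its call begins. There is no depth.
- r.hand_in(): hands the job in; it is judged then, once.
Trained networks look in a picture, given as the dict that the camera call returned (one of the last four; its "shot" number tells which), for a name from the list of things; names that differ only in an ending like _2 or _b are one class to them, and where a whole thing is asked for, a point or a joint stands for the part that bears it (a point fixed in the world has none). Each returns a list of dicts, best first, with "conf" (0 to 1); they miss things now and then, are a little off and sometimes report something else, mostly with a low value. They report only what shows in the picture. A call takes as long as a camera call. They do not tell look-alikes from the thing itself.
- r.search_frame(picture, thing): "rect" ([left, top, width, height] in pixels, round what is visible of it).
- r.outline_of(picture, thing): "pixels" (480x640 bool, what is visible of it) and "rect" ([left, top, width, height] in pixels, round what is visible of it).
- r.landmark_of(picture, thing): "point" ([column, row] in pixels: a listed point, or the origin of a listed thing).
The state is a dict: "clock": time; "joints": joint angles; "qvel": joint speeds; "tau": joint torques, N m; "tcp_pos": TCP position; "orientation": TCP orientation; "contact_force": force on the tool from outside, world axes, zero at the start; "moment": the same for the moment, N m; "grip_width": finger opening in m; "gripper_force": force on a finger pad.
Only numpy, scipy, OpenCV 4.12 (cv2) and the standard library are available. Lean on these libraries where they do the work, as an engineer would, in place of code of your own. Each camera call takes 0.05 s, during which the arm holds its last target. There are 200 camera calls.

### The job

Load the furniture-foot blanks lying on the bench into the marking tray, each flat in the nest of its own shape. When all are in, take the marking gauge by its stem and touch its pin for a moment onto the black centre spot of each loaded blank, in order along the tray from the round nest at the left to the oblong one at the right (a nest whose blank is absent is passed over). Finally stand the gauge upright on its black mat again, lying about as it lay before, and leave the blanks in their nests.

Things in the scene. Friction and masses are not known exactly. Their poses are not given: they have to be found in the camera images.
- round_centre (a point): Centre (half-way up) of the round foot blank, a loose pale wooden block 36 mm high, about 70 g: a disc, 52 mm in diameter; z axis up. A black spot 14 mm across marks the centre of its top face, 18 mm above this point.
- round_mark (a point): The centre of the black spot on the top face of the round blank.
- square_centre (a point): Centre (half-way up) of the square foot blank, a loose pale wooden block 36 mm high, about 70 g: 46 x 46 mm in plan, faces across its x and y axes; z axis up. A black spot 14 mm across marks the centre of its top face, 18 mm above this point.
- square_mark (a point): The centre of the black spot on the top face of the square blank.
- hexagon_centre (a point): Centre (half-way up) of the hexagon foot blank, a loose pale wooden block 36 mm high, about 70 g: a regular hexagon 50 mm across flats (58 mm across corners); its y axis is square to a pair of flats, its x axis runs through two corners; z axis up. A black spot 14 mm across marks the centre of its top face, 18 mm above this point.
- hexagon_mark (a point): The centre of the black spot on the top face of the hexagon blank.
- oblong_centre (a point): Centre (half-way up) of the oblong foot blank, a loose pale wooden block 36 mm high, about 70 g: 66 mm along its x axis, 34 mm along its y axis; z axis up. A black spot 14 mm across marks the centre of its top face, 18 mm above this point.
- oblong_mark (a point): The centre of the black spot on the top face of the oblong blank.
- nest_round (a point): Centre of the floor of the round nest of the marking tray: a ring, 57 mm inside; 2.5 mm wider than its blank on every side. The floor is the top of the board; dark fences 8 mm thick stand 10 mm above it. z axis up.
- nest_square (a point): Centre of the floor of the square nest of the marking tray: 51 x 51 mm inside, sides along its x and y axes; 2.5 mm wider than its blank on every side. The floor is the top of the board; dark fences 8 mm thick stand 10 mm above it. z axis up.
- nest_hexagon (a point): Centre of the floor of the hexagon nest of the marking tray: a hexagon 55 mm across flats inside; its y axis is square to a pair of flats; 2.5 mm wider than its blank on every side. The floor is the top of the board; dark fences 8 mm thick stand 10 mm above it. z axis up.
- nest_oblong (a point): Centre of the floor of the oblong nest of the marking tray: 71 mm inside along its x axis, 39 mm along its y axis; 2.5 mm wider than its blank on every side. The floor is the top of the board; dark fences 8 mm thick stand 10 mm above it. z axis up.
- tray: Marking tray: a plywood board 105 mm (x) by 400 mm (y), 12 mm thick, fixed to the bench; origin at the centre of its underside, z up. The four nests stand in a row along its y axis, 95 mm apart, in the order round, square, hexagon, oblong from the robot's left (+y) to its right.
- stem (a point): Point on the axis of the marking gauge's square wooden stem (18 x 18 mm, 220 mm long, along y), 30 mm above the gauge's underside; z up. From here the pin is 70 mm along -y, the head's centre 50 mm along +y, the far end 140 mm along +y. Grip the stem across x between pin and head.
- pin_tip (a point): Tip of the gauge's steel pin, which sticks 8 mm down out of the stem 10 mm from its end: 70 mm along -y and 17.5 mm below the stem point. Same axes as the stem point.
- mat: The gauge's black rubber mat, 260 mm (x) by 110 mm (y), 3 mm thick, fixed; origin at the centre of its underside.
- round: The round blank; origin at the centre of its underside, otherwise as its centre point.
- square: The square blank; origin at the centre of its underside, otherwise as its centre point.
- hexagon: The hexagon blank; origin at the centre of its underside, otherwise as its centre point.
- oblong: The oblong blank; origin at the centre of its underside, otherwise as its centre point.
- gauge: Marking gauge, 160 g, standing on its dark head: a block 60 mm (x) by 26 mm (y) by 60 mm high round the stem, with a knob on top to 73 mm; the stem's underside is 21 mm up. Origin on its underside, 30 mm along +y from below the stem point. Same axes as the stem point.
There are look-alikes about, which are no part of the job. What is shaped like the square but blue or purple is not meant.

How it is judged:
By the outcome, as a careful person would: the job done as asked, in the order asked, and still so for the second after the job is handed in, with the robot touching nothing.
Of round, square, hexagon, oblong only 3 to 4 are there at a start; the rules pass over those that are not, and their reading is None.
At some moment in a run one of round, square, hexagon, oblong may be knocked a few centimetres aside while the robot is not near it.
Once in a run the grip may slacken for a moment while it holds something.
It also fails if it takes over 210 s, if anything falls off the work surface, if the arm or the gripper's body presses on something with over 40 N, if the wrist force passes 120 N, or if a joint passes its speed limit or range.

## Working session

There is one attempt and no reset: what is moved stays moved. The work goes in short steps, Python scripts to look and compute and a tool call to move; the robot and the scene stay as the last step left them, time stands still between calls to the robot, and variables do not carry over. Pictures are saved under pics/ and viewed, at most 14 in all, crops included, and the job is handed in when it is done.

Besides the shell and the picture viewer there is one more tool, called after "Request:" as name([rows], argument=value, ...), one row to a line, values as JSON. apply_moves: Moves the arm, as the interface text tells. Its arguments: {"type":"object","properties":{"rows":{"type":"array","items":{"type":"array","items":{"type":"number"}}},"claw":{"type":"number"},"newtons":{"type":"number"}},"required":["rows"]}

```bash
mkdir -p pics
cat > h.py <<'E'
import numpy as np, cv2
from scipy.spatial.transform import Rotation as R
from bench import r
def cam(f):
    A=np.array(f["attitude"],float)
    M=A if A.shape==(3,3) else R.from_rotvec(A).as_matrix()
    return np.array(f["intrinsics"]),np.array(f["eye"]),M
def unproj(f,px,z):
    K,e,M=cam(f); d=np.linalg.inv(K)@np.array([px[0],px[1],1.]); d=M@(d*[1,-1,-1])
    return e+d*(z-e[2])/d[2]
def proj(f,p):
    K,e,M=cam(f); c=M.T@(np.array(p)-e); c=c*[1,-1,-1]; q=K@c; return q[:2]/q[2]
def save(f,n): cv2.imwrite("pics/"+n+".png",cv2.cvtColor(f["pixels"],cv2.COLOR_RGB2BGR))
E
python3 - <<'E'
from h import *
print(r.get_obs())
H=dict(round_mark=.036,square_mark=.036,hexagon_mark=.036,oblong_mark=.036,nest_round=.012,nest_square=.012,nest_hexagon=.012,nest_oblong=.012,stem=.033,pin_tip=.0155,tray=0,mat=0)
for n in("top","side"):
    f=r.grab_frame(n); save(f,n+"0"); print(n,{k:(v if k!="pixels" else 0) for k,v in f.items()})
    for k,z in H.items():
        print(k,[(round(d["conf"],2),np.round(d["point"]),np.round(unproj(f,d["point"],z)[:2],4)) for d in r.landmark_of(f,k)[:4]])
E
```

```text
{'clock': 0.0, 'joints': array([-1.21313175,  0.4777827 ,  0.02235259,  1.55647178, -0.01151815,
        1.10932436, -0.08311257]), 'qvel': array([-2.79778604e-04, -8.21195413e-04, -2.54406200e-04,  3.01583536e-04,
        2.90704604e-04,  1.64855549e-03,  2.81206854e-05]), 'tau': array([ 1.04792889e-05, -5.96465743e+01,  1.60817385e+00, -2.81196874e+01,
        1.25771365e-02,  9.68335080e-03,  1.52168752e-05]), 'tcp_pos': array([0.30288952, 0.6025435 , 0.23032907]), 'orientation': array([-7.24972086e-01, -3.05648583e+00,  2.87905402e-03]), 'contact_force': array([0.17969139, 0.15565093, 0.06555438]), 'moment': array([ 0.03617277,  0.01078741, -0.00592241]), 'gripper_force': 0.0, 'grip_width': 0.08558523140151746}
top {'pixels': 0, 'intrinsics': array([[618.00114185,   0.        , 327.68779757],
       [  0.        , 618.00114185, 245.38046173],
       [  0.        ,   0.        ,   1.        ]]), 'eye': array([0.34015978, 0.04119329, 1.56861961]), 'attitude': array([ 0.09626374, -0.09299357, -1.5652783 ]), 'shot': 1}
round_mark [(0.59, array([207., 281.]), array([0.4355, 0.3439]))]
[... 1843 characters left out ...]
([269., 243.]), array([0.4494, 0.2346]))]
nest_hexagon [(0.92, array([338., 256.]), array([0.6046, 0.0341]))]
nest_oblong [(0.58, array([350., 272.]), array([ 0.5918, -0.0741])), (0.29, array([293., 279.]), array([ 0.4246, -0.0369]))]
stem [(0.73, array([349., 326.]), array([ 0.4391, -0.3505])), (0.64, array([252., 225.]), array([0.4351, 0.3532]))]
pin_tip [(0.83, array([375., 319.]), array([ 0.5239, -0.3294])), (0.41, array([252., 227.]), array([0.4414, 0.3749])), (0.39, array([296., 282.]), array([ 0.4215, -0.0638])), (0.25, array([335., 252.]), array([0.6099, 0.0612]))]
tray [(0.87, array([336., 253.]), array([0.6205, 0.0782]))]
mat [(0.58, array([349., 335.]), array([ 0.444 , -0.3422]))]
```

View pics/top0.png

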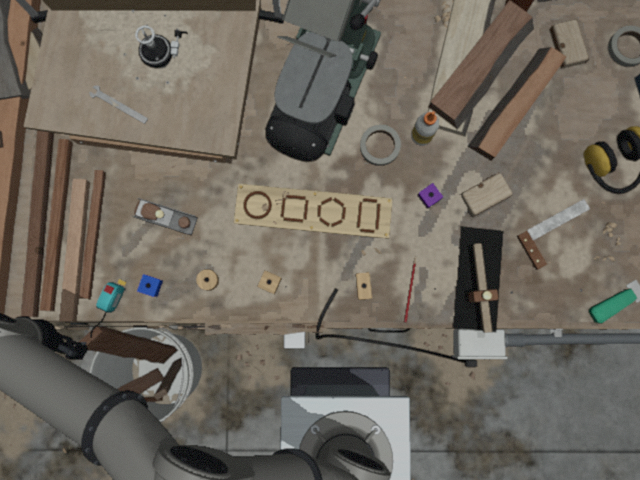

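View pics/side0.png

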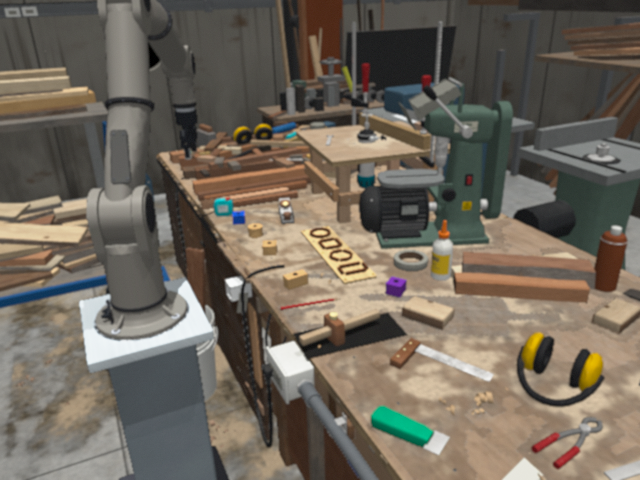

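The top view shows the round at (207,281), the square at (269,282) and the oblong at (364,286). The hexagon is absent. The nests are at about (258,206), (294,208), (331,212) and (368,216), and the gauge has its pin at (476,247) and head at (485,296). The blue (149,286) and purple (430,196) blocks are decoys.

```bash
cat >> h.py <<'E'
def spot(f,px,win=9,T=80):
    g=f["pixels"].max(2).astype(float); c,rw=int(round(px[0])),int(round(px[1]))
    y0,x0=max(rw-win,0),max(c-win,0)
    p=g[y0:rw+win+1,x0:c+win+1]; m=(p<T).astype(np.uint8)
    n,l,s,_=cv2.connectedComponentsWithStats(m)
    if n<2: return None,0
    ctr=np.array(_)[1:]+[x0,y0]; i=1+np.argmin(np.hypot(*(ctr-np.array(px)).T)-.2*np.sqrt(s[1:,4]))
    w=np.clip(T+50-p,0,None)*cv2.dilate((l==i).astype(np.uint8),np.ones((3,3)))
    yy,xx=np.mgrid[:p.shape[0],:p.shape[1]]
    return np.array([(w*xx).sum()/w.sum()+x0,(w*yy).sum()/w.sum()+y0]),int(s[i,4])
def go(pos,yaw=None,o=None):
    """numbers (tool axes, scaled) from measured pose to pos with tool down, tool-y at yaw (mod pi)"""
    o=o or r.get_obs(); A=R.from_rotvec(o["orientation"]); M=A.as_matrix()
    yw=np.arctan2(M[1,1],M[0,1])
    if yaw is None: yaw=yw
    d=(yaw-yw+np.pi/2)%np.pi-np.pi/2; y=yw+d
    Y=np.array([np.cos(y),np.sin(y),0]);Z=np.array([0,0,-1.]);X=np.cross(Y,Z)
    T=R.from_matrix(np.c_[X,Y,Z]); s=M.T@(np.array(pos)-o["tcp_pos"])/.25; t=(A.inv()*T).as_rotvec()/(np.pi/2)
    print("t=%.2f tcp"%o["clock"],np.round(o["tcp_pos"],4),"yaw %.3f"%yw,"w %.4f F"%o["grip_width"],np.round(o["contact_force"],1),"j7 %.2f"%o["joints"][6],"| SHIFT",np.round(s,4),"TURN",np.round(t,4)); return s,t
E
python3 - <<'E'
from h import *
f=r.grab_frame("top")
for n,p in dict(round=(207,281),square=(269,282),oblong=(364,286)).items():
    q,a=spot(f,p); print(n,q,a,unproj(f,q,.036)[:2])
    hsv=cv2.cvtColor(f["pixels"],cv2.COLOR_RGB2HSV)
    for d in r.outline_of(f,n)[:3]:
        c,s,th=cv2.minAreaRect(np.argwhere(d["pixels"])[:,::-1].astype(np.float32))
        b=cv2.boxPoints((c,s,th)); w=np.array([unproj(f,x,.036)[:2] for x in b]); e=np.diff(w,axis=0)
        print("  ",round(d["conf"],2),np.round(c,1),w.mean(0).round(4),[(round(np.hypot(*v),4),round(np.arctan2(v[1],v[0]),3)) for v in e[:2]])
g=f["pixels"].max(2); x0,y0=228,178
m=(g[y0:245,x0:398]<125).astype(np.uint8)
n,l,s,c=cv2.connectedComponentsWithStats(m)
for i in range(1,n):
    if s[i,4]>10: print(s[i],c[i]+[x0,y0],unproj(f,c[i]+[x0,y0],.017)[:2])
big=cv2.resize(np.vstack([cv2.resize(f["pixels"][180:245,225:400],(700,260),interpolation=2),cv2.resize(f["pixels"][225:335,420:520],(700,330),interpolation=2)[:, :]]),None,fx=1,fy=1)
save({"pixels":big},"crop")
go([.58,.20,.35],0)
E
```

```text
round [206.18016047 279.19183078] 14 [0.44026113 0.34606977]
   0.89 [207. 280.] [0.4383 0.344 ] [(np.float64(0.0547), np.float64(-1.567)), (np.float64(0.0497), np.float64(-3.117))]
square [268.678327   281.48060837] 13 [0.43511262 0.19080146]
   0.97 [148.8 285.5] [0.4243 0.4879] [(np.float64(0.0458), np.float64(-0.285)), (np.float64(0.0556), np.float64(-1.886))]
   0.91 [269.4 281.6] [0.4348 0.189 ] [(np.float64(0.0469), np.float64(-0.343)), (np.float64(0.0508), np.float64(-1.925))]
   0.85 [428.9 195.6] [ 0.6532 -0.21  ] [(np.float64(0.0533), np.float64(-0.977)), (np.float64(0.0471), np.float64(-2.574))]
oblong [363.64481328 285.31120332] 13 [ 0.42642796 -0.04475001]
   0.95 [363.  285.8] [ 0.4252 -0.0432] [(np.float64(0.0354), np.float64(-1.468)), (np.float64(0.0658), np.float64(-3.047))]
   0.42 [312.8 211.1] [0.6129 0.0828] [(np.float64(0.1064), np.float64(-0.072)), (np.float64(0.3978), np.float64(-1.664))]
[26  0 15  8 81] [260.41975309 181.4691358 ] [0.69246295 0.21767166]
[ 97   0  42  16 522] [345.37164751 185.01532567] [6.83887539e-01 6.29050451e-05]
[151   0  19   9 135] 
[... 631 characters left out ...]
8094939]
[92 40 10  8 37] [324.02702703 221.83783784] [0.58834436 0.05428119]
[42 49  6  3 11] [272.54545455 227.81818182] [0.57255683 0.18488878]
[49 50  9  4 16] [281.3125 228.875 ] [0.56991918 0.16259877]
[59 51  7  7 20] [289.5  231.65] [0.56287524 0.14174132]
[132  51  14   4  46] [366.69565217 230.45652174] [ 0.56657709 -0.05402975]
[76 53 15 12 84] [311.85714286 235.75      ] [0.55256862 0.08496713]
[ 95  54  55  13 442] [346.33710407 238.89140271] [ 0.54482953 -0.00239835]
[35 58  9  8 49] [266.83673469 239.2244898 ] [0.54331132 0.19893166]
t=1.50 tcp [0.3032 0.6031 0.2313] yaw 1.105 w 0.0853 F [-0.3  0.6 -0.3] j7 -0.08 | SHIFT [-1.7136 -0.9433 -0.4748] TURN [ 0.     -0.      0.7035]
```

View pics/crop.png

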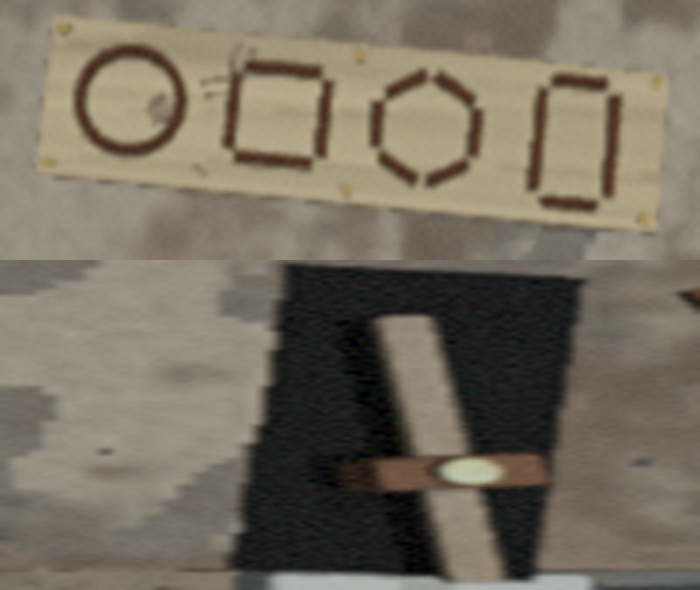

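The crop shows the tray square-on, with all nests empty and turned by about -0.09 rad. The gauge lies diagonally on its mat. I'll move to a wrist view over the tray.

Request:
apply_moves([
  [-0.86, -0.47, -0.24, 0, 0, 0.35],
  [-0.86, -0.47, -0.24, 0, 0, 0.35],
  [-0.86, -0.47, -0.24, 0, 0, 0.35],
  [-0.86, -0.47, -0.24, 0, 0, 0.35],
  [-0.86, -0.47, -0.24, 0, 0, 0.35],
])

```text
clock: 2.12
tcp_pos: [0.4472, 0.3964, 0.2933]
orientation: [1.539, 2.735, 0.003]
contact_force: [-1.1, 0.7, 0.4]
grip_width: 0.0854
gripper_force: 0.0
```

Request:
apply_moves([
  [-0.97, 0.05, -0.24, 0, 0, 0.35],
  [-0.97, 0.05, -0.24, 0, 0, 0.35],
  [-0.97, 0.05, -0.24, 0, 0, 0.35],
  [-0.97, 0.05, -0.24, 0, 0, 0.35],
  [-0.97, 0.05, -0.24, 0, 0, 0.35],
])

```text
clock: 2.75
tcp_pos: [0.584, 0.1966, 0.3528]
orientation: [2.223, 2.215, 0.003]
contact_force: [0.1, 0.7, -1.1]
grip_width: 0.0852
gripper_force: 0.0
```

Run:
```python
from h import *
f=r.grab_frame("wrist"); save(f,"w1"); print(f["eye"],f["attitude"])
o=r.get_obs(); go([.58,.2,.35],-.09,o)
A=R.from_rotvec(o["orientation"]).as_matrix(); print("cam in tool",A.T@(f["eye"]-o["tcp_pos"]))
for x,y in ((.44,.346),(.435,.19),(.633,.225),(.605,-.058)): print(proj(f,[x,y,.036]))
```

```text
[0.58249443 0.28104132 0.49578126] [-0.33255128 -0.00250182 -0.00374886]
t=2.80 tcp [0.5821 0.2002 0.3518] yaw 0.001 w 0.0849 F [-0.2  1.   0.4] j7 -0.32 | SHIFT [-0.0006 -0.0085  0.007 ] TURN [ 0.0008 -0.      0.0581]
cam in tool [ 0.08088178  0.00064814 -0.1440214 ]
[203.03373506  69.43782412]
[212.70131371 195.78688811]
[357.71045606 169.36932056]
[334.70343352 347.53357145]
```

View pics/w1.png

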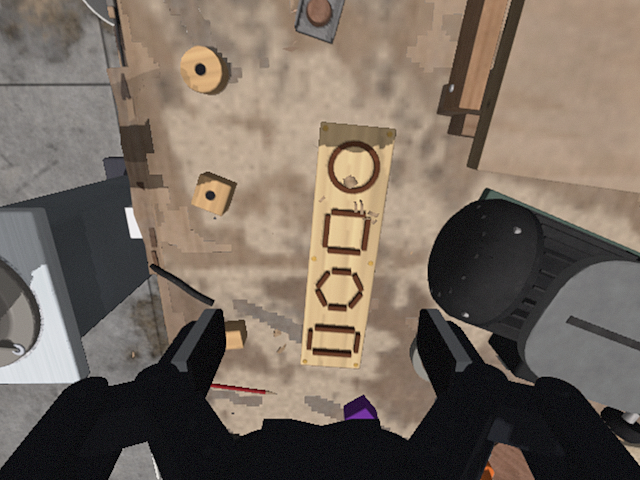

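The wrist view covers everything: the round spot at (200,69), the square spot at (210,195), part of the oblong at (235,335), and the whole tray. I'll fit the poses precisely from this frame.

```bash
cat >> h.py <<'E'
from scipy.optimize import minimize
SH=dict(square=[(.023,.023),(-.023,.023),(-.023,-.023),(.023,-.023)],oblong=[(.033,.017),(-.033,.017),(-.033,-.017),(.033,-.017)],
 round=[(.026*np.cos(a),.026*np.sin(a)) for a in np.arange(0,6.28,.2)])
def sil(f,P,x,y,th,z0=0.,h=.036,S=4):
    c,s=np.cos(th),np.sin(th); pts=[proj(f,[x+c*a-s*b,y+s*a+c*b,z]) for a,b in P for z in(z0,z0+h)]
    m=np.zeros((480,640),np.uint8); cv2.fillConvexPoly(m,np.round(cv2.convexHull(np.float32(pts))*16).astype(np.int32),255,cv2.LINE_AA,4); return m/255.
def fitmask(f,mask,P,p0,z0=0.):
    def c(p): m=sil(f,P,*p,z0=z0); return 1-np.minimum(m,mask).sum()/np.maximum(m,mask).sum()
    q=minimize(c,p0,method="Nelder-Mead",options=dict(initial_simplex=[p0]+[np.array(p0)+d for d in([.004,0,0],[0,.004,0],[0,0,.1])],xatol=1e-4,fatol=1e-4)); return q.x,q.fun
def fence():
    L=[]
    def poly(v,cy):
        v=np.array(v)
        for a,b in zip(v,np.roll(v,-1,0)):
            for t in np.linspace(.12,.88,25): L.append(a+(b-a)*t+[0,cy])
    poly([(.0325*np.cos(a),.0325*np.sin(a)) for a in np.arange(0,6.28,.21)],.1425)
    q=.0295; poly([(q,q),(-q,q),(-q,-q),(q,-q)],.0475)
    a,b=.0395,.0235; poly([(a,b),(-a,b),(-a,-b),(a,-b)],-.1425); return np.array(L)
def fittray(f,p0=(.615,.085,-.09)):
    g=255-cv2.GaussianBlur(f["pixels"],(0,0),.7).max(2).astype(np.float32); F=fence()
    def c(p):
        x,y,t=p; W=np.c_[x+np.cos(t)*F[:,0]-np.sin(t)*F[:,1],y+np.sin(t)*F[:,0]+np.cos(t)*F[:,1]]
        P=np.float32([proj(f,[*w,.022]) for w in W]); return -cv2.remap(g,P[None],None,1).mean()
    best=min((minimize(c,np.array(p0)+d,method="Nelder-Mead",options=dict(initial_simplex=[np.array(p0)+d+e for e in([0,0,0],[.004,0,0],[0,.004,0],[0,0,.03])],xatol=1e-4,fatol=1e-3)) for d in([0,0,0],[.005,.005,0],[-.005,.005,0],[.005,-.005,0])),key=lambda q:q.fun)
    return best.x,best.fun
def nest(p,cy): x,y,t=p; return np.array([x-np.sin(t)*cy,y+np.cos(t)*cy])
def look(f,guess,z0=0.,T=80,win=9):
    for n,g in guess.items():
        q,a=spot(f,proj(f,[*g,z0+.036]),win,T); out=[n,"spot",a,None if q is None else unproj(f,q,z0+.036)[:2].round(4)]
        for d in r.outline_of(f,n)[:4]:
            if not d["pixels"].any(): continue
            x=unproj(f,np.argwhere(d["pixels"])[:,::-1].mean(0),z0+.025)[:2]
            if np.hypot(*(x-g))<.03:
                p,e=fitmask(f,d["pixels"].astype(float),SH[n],[*x,{"square":-.34,"oblong":.1,"round":0}[n]],z0); out+=["fit",p.round(4),"%.2f"%e]
        print(*out)
E
python3 - <<'E'
from h import *
G=dict(round=(.440,.346),square=(.435,.191),oblong=(.4264,-.0448))
for n in("wrist","top"):
    f=r.grab_frame(n); look(f,G); p,e=fittray(f); print(n,"tray",p.round(4),e,[nest(p,c).round(4) for c in(.1425,.0475,-.1425)])
go([.439,.345,.12],-.09)
E
```

```text
round spot 91 [0.4365 0.3462] fit [ 0.4363  0.3461 -0.0475] 0.07
square spot 60 [0.4313 0.1908] fit [ 0.4318  0.1904 -0.4649] 0.15
oblong spot 204 [ 0.4197 -0.0442] fit [ 0.4556 -0.0387  0.2533] 0.56
wrist tray [ 0.615   0.0865 -0.0892] -168.16729736328125 [array([0.6277, 0.2285]), array([0.6192, 0.1339]), array([ 0.6023, -0.0554])]
round spot 13 [0.4403 0.346 ] fit [ 0.4403  0.3471 -0.0018] 0.11
square spot 0 None
oblong spot 12 [ 0.4265 -0.0447] fit [ 0.4274 -0.0448  0.1059] 0.14
top tray [ 0.618   0.0834 -0.094 ] -155.19888305664062 [array([0.6314, 0.2253]), array([0.6225, 0.1307]), array([ 0.6046, -0.0585])]
t=3.20 tcp [0.5804 0.2031 0.3511] yaw 0.007 w 0.0852 F [ 0.1 -1.1  0.4] j7 -0.31 | SHIFT [ 0.5715 -0.561   0.9245] TURN [-0.0003 -0.      0.0619]
```

Request:
apply_moves([
  [0.574, -0.57, 0.92, 0, 0, 0.06],
  [0.574, -0.57, 0.92, 0, 0, 0.06],
  [0.574, -0.57, 0.92, 0, 0, 0.06],
  [0.574, -0.57, 0.92, 0, 0, 0.06],
  [0.574, -0.57, 0.92, 0, 0, 0.06],
], claw=1, newtons=60)

```text
clock: 3.82
tcp_pos: [0.436, 0.3462, 0.1199]
orientation: [-2.316, -2.122, -0.0]
contact_force: [1.4, 0.9, -0.6]
grip_width: 0.0857
gripper_force: 0.0
```

Request:
apply_moves([
  [0, 0, 0, 0, 0, 0],
  [0, 0, 0, 0, 0, 0],
])

```text
clock: 4.08
tcp_pos: [0.4383, 0.3448, 0.1218]
orientation: [2.317, 2.12, 0.001]
contact_force: [1.1, 0.5, 0.6]
grip_width: 0.0855
gripper_force: 0.0
```

Run:
```python
from h import *
f=r.grab_frame("wrist"); save(f,"w2")
look(f,dict(round=(.4384,.346)),win=25)
go([.4384,.346,.011],-.09)
```

```text
round spot 270 [0.4374 0.3461] fit [0.437  0.3457 0.0331] 0.07
t=4.17 tcp [0.4394 0.3445 0.1226] yaw -0.091 w 0.0850 F [ 0.6 -0.6 -1. ] j7 -0.70 | SHIFT [ 0.005  -0.0055  0.4465] TURN [ 0.0013 -0.001  -0.0004]
```

View pics/w2.png

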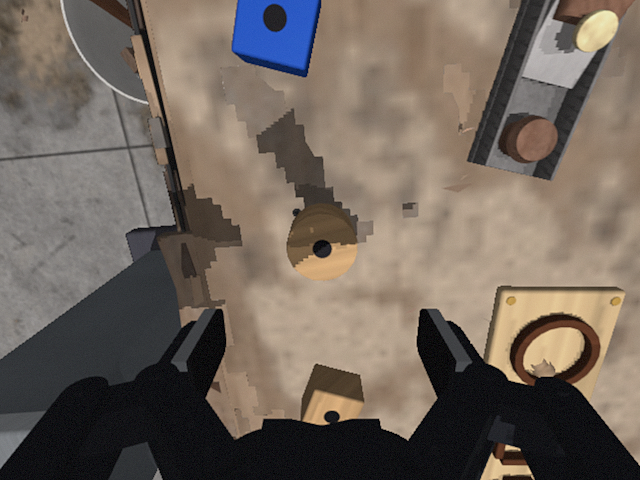

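The round blank sits centred between the fingers, with its spot at (322,249). I'll descend and grip.

Request:
apply_moves([
  [0, 0, 0.22, 0, 0, 0],
  [0, 0, 0.36, 0, 0, 0],
  [0, 0, 0.44, 0, 0, 0],
  [0, 0, 0.44, 0, 0, 0],
  [0, 0, 0.44, 0, 0, 0],
])

```text
clock: 4.8
tcp_pos: [0.4391, 0.345, 0.0127]
orientation: [2.319, 2.119, 0.004]
contact_force: [0.3, -0.1, -0.6]
grip_width: 0.0854
gripper_force: 0.0
```

Request:
apply_moves([
  [0, 0, 0, 0, 0, 0],
  [0, 0, 0, 0, 0, 0],
  [0, 0, 0, 0, 0, 0],
  [0, 0, 0, 0, 0, 0],
  [0, 0, 0, 0, 0, 0],
], claw=0)

```text
clock: 5.42
tcp_pos: [0.4382, 0.3453, 0.0126]
orientation: [-2.318, -2.12, -0.002]
contact_force: [-2.1, -1.8, 8.7]
grip_width: 0.0491
gripper_force: 61.0
```

Request:
apply_moves([
  [0, 0, -0.1, 0, 0, 0],
  [0, 0, -0.3, 0, 0, 0],
  [0, 0, -0.44, 0, 0, 0],
  [0, 0, -0.44, 0, 0, 0],
])

```text
clock: 5.92
tcp_pos: [0.4392, 0.3462, 0.1243]
orientation: [-2.317, -2.12, -0.01]
contact_force: [-0.6, 0.4, -1.0]
grip_width: 0.049
gripper_force: 62.1
```

Run:
```python
from h import *
o=r.get_obs();f=r.grab_frame("wrist"); save(f,"w3")
print(o["gripper_force"]); s,t=go([.6296,.2268,.12],-.09)
```

```text
62.1380352973938
t=5.97 tcp [0.4381 0.3454 0.1225] yaw -0.089 w 0.0489 F [-0.8  0.4 -0.2] j7 -0.70 | SHIFT [-0.405   0.805   0.0103] TURN [ 0.001  -0.0015  0.0009]
```

View pics/w3.png

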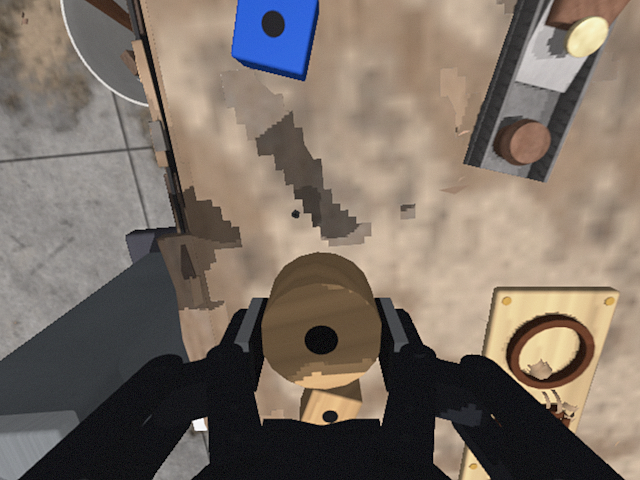

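The round is held with its spot at (321,340) and the gripper reads level. Next I'll carry it over the nest and measure the offsets in a single frame.

```bash
cat >> h.py <<'E'
def held(f,o,px,dz=.0245,T=70,win=40):
    q,a=spot(f,px,win,T); z=o["tcp_pos"][2]+dz; w=unproj(f,q,z)
    A=R.from_rotvec(o["orientation"]).as_matrix(); K,e,M=cam(f)
    tc=e-A@np.array([.0809,.0006,-.144])
    print("spot px",q.round(1),a,"world",w.round(4),"tool offs vs tcp",(A.T@(w-o["tcp_pos"])).round(4),"vs cam-tcp",(A.T@(w-tc)).round(4)); return w
E
python3 - <<'E'
from h import *
f=r.grab_frame("wrist");o=r.get_obs(); held(f,o,(321,340))
E
```

```text
spot px [320.8 339.6] 775 world [0.4367 0.3455 0.1458] tool offs vs tcp [ 0.0006 -0.0007 -0.0245] vs cam-tcp [-0.003   0.0007 -0.024 ]
```

Request:
apply_moves([
  [-0.405, 0.805, -0.1, 0, 0, 0],
  [-0.405, 0.805, -0.1, 0, 0, 0],
  [-0.405, 0.805, -0.1, 0, 0, 0],
  [-0.405, 0.805, -0.1, 0, 0, 0],
  [-0.405, 0.805, -0.1, 0, 0, 0],
])

```text
clock: 6.65
tcp_pos: [0.6312, 0.2218, 0.1447]
orientation: [2.322, 2.113, -0.003]
contact_force: [-0.5, -0.1, -0.0]
grip_width: 0.049
gripper_force: 62.3
```

Request:
apply_moves([
  [0, 0, 0.1, 0, 0, 0],
  [0, 0, 0.1, 0, 0, 0],
  [0, 0, 0.1, 0, 0, 0],
])

```text
clock: 7.02
tcp_pos: [0.6283, 0.2268, 0.121]
orientation: [-2.316, -2.121, 0.002]
contact_force: [0.4, 0.2, -1.1]
grip_width: 0.0486
gripper_force: 62.3
```

Run:
```python
from h import *
f=r.grab_frame("wrist");o=r.get_obs(); w=held(f,o,(321,340)); save(f,"w4")
p,e=fittray(f,(.6165,.085,-.09)); print(p,e,nest(p,.1425),"move",[nest(p,.1425)-w[:2]]); s,t=go([*(o["tcp_pos"][:2]+nest(p,.1425)-w[:2]),.026],p[2],o)
```

```text
spot px [320.8 339.5] 808 world [0.6271 0.2282 0.1461] tool offs vs tcp [ 0.0013 -0.0019 -0.0245] vs cam-tcp [-0.002   0.0004 -0.0261]
[0.63329936 0.08626339 0.01726339] -163.26528930664062 [0.63083945 0.22874216] move [array([0.00375347, 0.0005474 ])]
t=7.08 tcp [0.6289 0.2267 0.1216] yaw -0.088 w 0.0491 F [ 0.8  0.8 -1.3] j7 -0.34 | SHIFT [0.0034 0.0148 0.3825] TURN [-0.     -0.0001 -0.067 ]
```

View pics/w4.png

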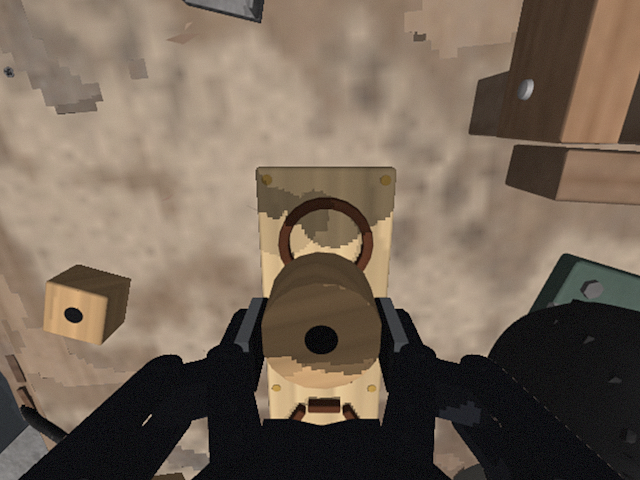

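The held round is over the tray with its spot at (321,340) and hides half the ring at (325,240). The full fence fit fails here, so I'll fit only the visible ring arc and board edges.

Run:
```python
from h import *
from scipy.optimize import least_squares
f=r.grab_frame("wrist");o=r.get_obs(); w=held(f,o,(321,340))
I=cv2.cvtColor(f["pixels"],cv2.COLOR_RGB2HSV).astype(int); P=f["pixels"].astype(int)
m=(P[...,0]-P[...,2]>25)&(P.max(2)<115)&(I[...,1]>110)
m[:190]=0;m[250:]=0;m[:,:270]=0;m[:,385:]=0
q=np.argwhere(m)[:,::-1]; print(len(q))
W=np.array([unproj(f,x,.022)[:2] for x in q])
best=least_squares(lambda c:np.hypot(*(W-c).T)-.0325,[.629,.227],loss="soft_l1",f_scale=.002).x
# outer edge: per-angle max radius
rr=np.hypot(*(W-best).T); aa=np.arctan2(*(W-best).T); 
E=np.array([W[(np.abs(aa-a)<.05)][np.argmax(rr[np.abs(aa-a)<.05])] for a in np.arange(-3.1,3.1,.1) if (np.abs(aa-a)<.05).sum()>5])
b2=least_squares(lambda c:np.hypot(*(E-c).T)-.0365,best).x
print("ring",best.round(4),b2.round(4),"rms",np.std(np.hypot(*(E-b2).T)), "corners", [unproj(f,x,.012)[:2].round(4) for x in((257,168),(395,167))])
print(proj(f,[*b2,.022]))
go([*(o["tcp_pos"][:2]+b2-w[:2]),.026],-.09,o)
```

```text
spot px [320.8 339.5] 805 world [0.6276 0.228  0.1464] tool offs vs tcp [ 0.0012 -0.0017 -0.0245] vs cam-tcp [-0.0021  0.0004 -0.0258]
1151
ring [0.6297 0.2249] [0.6298 0.2241] rms 0.0006191195858281745 corners [array([0.5854, 0.2855]), array([0.6865, 0.2773])]
[324.26522995 245.96601009]
t=7.12 tcp [0.6292 0.2266 0.1219] yaw -0.088 w 0.0494 F [-0.9  0.4 -0.2] j7 -0.34 | SHIFT [-0.0148  0.0098  0.3838] TURN [ 0.0004 -0.0003  0.0011]
```

Request:
apply_moves([
  [-0.011, 0.009, 0.2, 0, 0, 0],
  [-0.011, 0.009, 0.32, 0, 0, 0],
  [-0.011, 0.009, 0.335, 0, 0, 0],
  [-0.011, 0.009, 0.335, 0, 0, 0],
  [-0.011, 0.009, 0.335, 0, 0, 0],
])

```text
clock: 7.75
tcp_pos: [0.6324, 0.2236, 0.0395]
orientation: [2.317, 2.12, 0.005]
contact_force: [0.0, 0.3, -0.9]
grip_width: 0.0489
gripper_force: 62.3
```

Run:
```python
from h import *
f=r.grab_frame("wrist");o=r.get_obs(); w=held(f,o,(321,340))
save({"pixels":cv2.resize(f["pixels"][220:400,220:420],(800,600)*1 if 0 else (666,600),interpolation=2)},"w5"); go([.6305,.225,.025],-.09,o)
```

```text
spot px [320.7 339.5] 807 world [0.631  0.2245 0.0638] tool offs vs tcp [ 0.0008 -0.0013 -0.0245] vs cam-tcp [-0.0024  0.0005 -0.0253]
t=7.80 tcp [0.6323 0.2237 0.0393] yaw -0.089 w 0.0492 F [ 0.1 -0.2 -1.1] j7 -0.30 | SHIFT [ 0.0046 -0.0077  0.0574] TURN [ 0.0016 -0.001   0.0008]
```

View pics/w5.png

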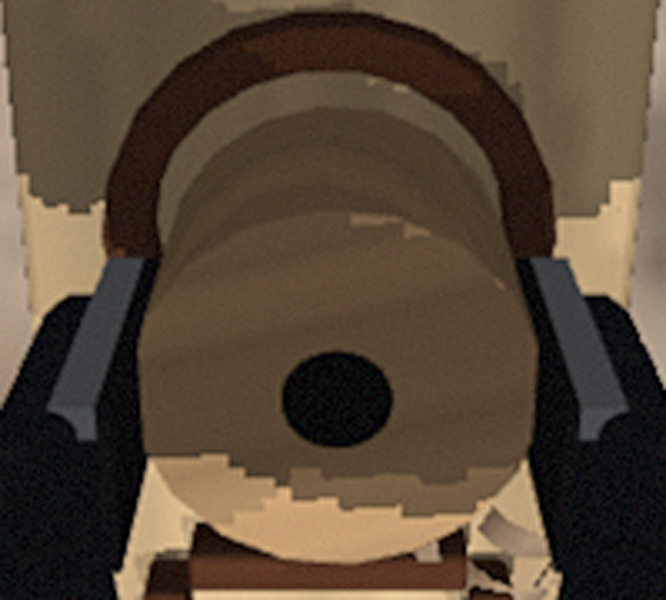

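The forward gap between ring and blank is about 2 mm too large, and sideways the blank is within about 0.8 mm. I'll correct and lower.

Request:
apply_moves([
  [0.006, -0.004, 0.0, 0, 0, 0],
  [0.006, -0.004, 0.03, 0, 0, 0],
  [0.006, -0.004, 0.055, 0, 0, 0],
  [0.006, -0.004, 0.055, 0, 0, 0],
  [0.006, -0.004, 0.055, 0, 0, 0],
])

```text
clock: 8.43
tcp_pos: [0.6301, 0.2249, 0.0246]
orientation: [-2.317, -2.12, 0.0]
contact_force: [-4.6, -0.7, 11.7]
grip_width: 0.049
gripper_force: 62.9
```

Run:
```python
from h import *
f=r.grab_frame("wrist");o=r.get_obs(); w=held(f,o,(321,340))
save({"pixels":cv2.resize(f["pixels"][220:400,220:420],(666,600),interpolation=2)},"w6"); go([.6305,.225,.025],-.09,o)
```

```text
spot px [320.6 339.6] 805 world [0.6287 0.2258 0.0491] tool offs vs tcp [ 0.0008 -0.0015 -0.0245] vs cam-tcp [-0.0024  0.0004 -0.0254]
t=8.47 tcp [0.6301 0.2249 0.0246] yaw -0.089 w 0.0493 F [-4.  -1.2 10.8] j7 -0.30 | SHIFT [ 0.0006  0.0015 -0.0014] TURN [-0.0004 -0.0003  0.0007]
```

View pics/w6.png

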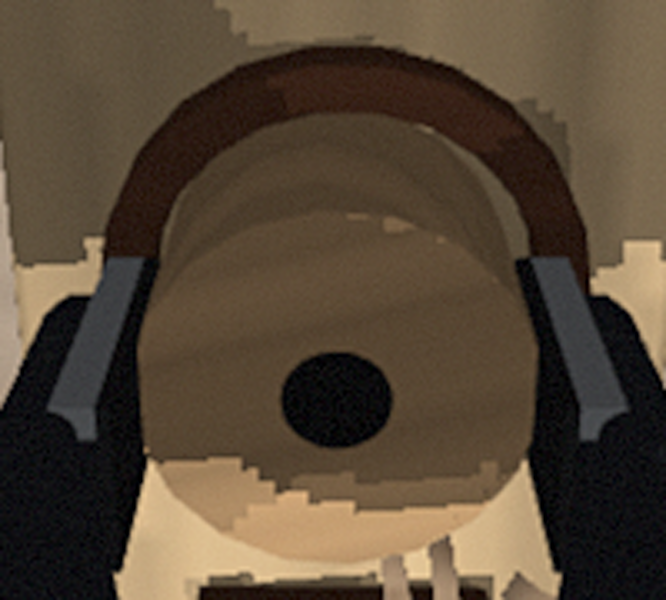

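The blank is inside the ring and resting on the floor (11 N upward). I'll release it and lift clear.

Request:
apply_moves([
  [0, 0, -0.006, 0, 0, 0],
  [0, 0, -0.006, 0, 0, 0],
  [0, 0, -0.006, 0, 0, 0],
], claw=0.9)

```text
clock: 8.85
tcp_pos: [0.6301, 0.2246, 0.0249]
orientation: [-2.318, -2.121, 0.001]
contact_force: [-0.7, 0.3, -0.2]
grip_width: 0.0766
gripper_force: 0.0
```

Request:
apply_moves([
  [0, 0, -0.2, 0, 0, 0],
  [0, 0, -0.5, 0, 0, 0],
  [0, 0, -0.6, 0, 0, 0],
  [0, 0, -0.7, 0, 0, 0],
  [0, 0, -0.7, 0, 0, 0],
])

```text
clock: 9.48
tcp_pos: [0.6315, 0.2251, 0.2024]
orientation: [2.317, 2.12, 0.006]
contact_force: [-0.2, 0.2, 0.2]
grip_width: 0.0768
gripper_force: 0.0
```

Run:
```python
from h import *
f=r.grab_frame("wrist");o=r.get_obs(); save(f,"w7")
q,a=spot(f,proj(f,[.6298,.225,.048]),20,80); print(q,a,unproj(f,q,.048),unproj(f,q,.048+.01))
look(f,dict(square=(.4315,.1908)),win=15)
f=r.grab_frame("top")
q,a=spot(f,proj(f,[.632,.2255,.048]),6,80); print(q,a,None if q is None else unproj(f,q,.048))
look(f,dict(square=(.435,.1908)),T=100)
look(f,dict(oblong=(.4264,-.0448)))
go([.4325,.191,.16],-.42,o)
```

```text
[318.42376446 223.67868409] 155 [0.62834539 0.22516045 0.048     ] [0.62864279 0.22796697 0.058     ]
square spot 172 [0.4423 0.1974] fit [ 0.4392  0.1666 -0.5043] 0.09
[257.79232928 202.29607109] 18 [0.6322887  0.21983151 0.048     ]
square spot 274 [0.4285 0.1881]
oblong spot 13 [ 0.4265 -0.0448] fit [ 0.4253 -0.0438  0.1036] 0.15
t=9.53 tcp [0.6305 0.2248 0.2005] yaw -0.089 w 0.0770 F [-0.4 -0.7 -1. ] j7 -0.36 | SHIFT [-0.2051 -0.7769  0.1613] TURN [ 0.0005 -0.0005  0.2108]
```

View pics/w7.png

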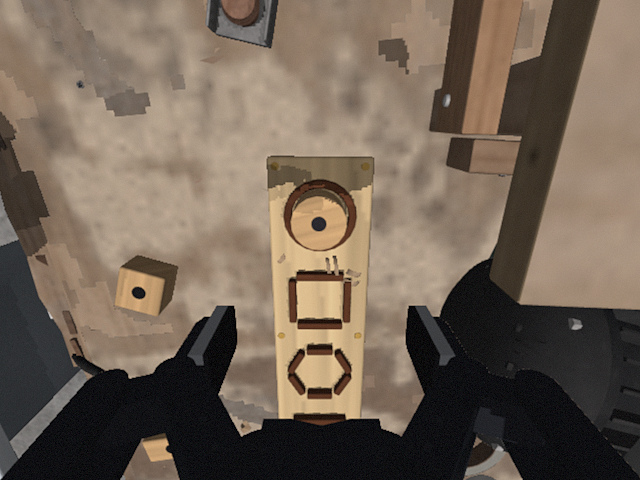

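The round is seated in its ring, with its spot at (319,224). The square has shifted and its spot is now at (139,293), so I'll approach it at the fitted pose and look again.

Run:
```python
from h import *
f=r.grab_frame("wrist");o=r.get_obs()
q,a=spot(f,(139,293),20,70); print(q,a,unproj(f,q,.036))
look(f,dict(square=(.439,.167)),win=12)
p,e=fittray(f,(.6165,.085,-.09)); print(p,e,[nest(p,c).round(4) for c in(.1425,.0475,-.1425)])
go([.4395,.167,.16],-.5,o)
```

```text
[139.94140519 292.37028664] 117 [0.43878058 0.16586396 0.036     ]
square spot 121 [0.4388 0.1659] fit [ 0.4391  0.1665 -0.4521] 0.07
[ 0.61816596  0.08006715 -0.07713427] -168.0655059814453 [array([0.6291, 0.2221]), array([0.6218, 0.1274]), array([ 0.6072, -0.062 ])]
t=9.78 tcp [0.6295 0.2246 0.1988] yaw -0.089 w 0.0769 F [ 0.1  0.3 -0.4] j7 -0.36 | SHIFT [-0.2965 -0.7364  0.1569] TURN [-0.0012  0.0011  0.2618]
```

Request:
apply_moves([
  [-0.29, -0.732, 0.3, 0, 0, 0.24],
  [-0.29, -0.732, 0.3, 0, 0, 0.24],
  [-0.29, -0.732, 0.3, 0, 0, 0.24],
  [-0.29, -0.732, 0.3, 0, 0, 0.24],
  [-0.29, -0.732, 0.3, 0, 0, 0.24],
], claw=1)

```text
clock: 10.45
tcp_pos: [0.4395, 0.1681, 0.1245]
orientation: [-2.673, -1.649, 0.004]
contact_force: [0.8, -0.5, 0.4]
grip_width: 0.0852
gripper_force: 0.0
```

Request:
apply_moves([
  [0, 0, 0, 0, 0, 0],
  [0, 0, 0, 0, 0, 0],
])

```text
clock: 10.7
tcp_pos: [0.4431, 0.1692, 0.1257]
orientation: [2.674, 1.648, 0.003]
contact_force: [0.1, 0.1, -0.3]
grip_width: 0.0852
gripper_force: 0.0
```

Run:
```python
from h import *
f=r.grab_frame("wrist");o=r.get_obs()
look(f,dict(square=(.439,.166)),win=25)
go([.4395,.166,.0115],-.47,o)
```

```text
square spot 246 [0.4392 0.166 ] fit [ 0.439   0.1662 -0.3809] 0.08
t=10.75 tcp [0.4429 0.1691 0.1256] yaw -0.466 w 0.0853 F [ 0.3 -0.1 -0.3] j7 -0.76 | SHIFT [-0.0176 -0.007   0.4565] TURN [ 0.0007 -0.0006  0.0025]
```

Request:
apply_moves([
  [-0.013, -0.002, 0.22, 0, 0, -0.025],
  [-0.013, -0.002, 0.38, 0, 0, -0.025],
  [-0.013, -0.002, 0.452, 0, 0, -0.025],
  [-0.013, -0.002, 0.452, 0, 0, -0.025],
  [-0.013, -0.002, 0.452, 0, 0, -0.025],
])

```text
clock: 11.42
tcp_pos: [0.4405, 0.1663, 0.0129]
orientation: [2.641, 1.701, 0.002]
contact_force: [-0.4, -0.3, 0.8]
grip_width: 0.0851
gripper_force: 0.0
```

Request:
apply_moves([
  [0, 0, 0, 0, 0, 0],
  [0, 0, 0, 0, 0, 0],
  [0, 0, 0, 0, 0, 0],
  [0, 0, 0, 0, 0, 0],
  [0, 0, 0, 0, 0, 0],
], claw=0)

```text
clock: 12.05
tcp_pos: [0.4401, 0.1664, 0.0132]
orientation: [-2.641, -1.701, -0.002]
contact_force: [-2.1, -1.1, 8.9]
grip_width: 0.0445
gripper_force: 61.0
```

Request:
apply_moves([
  [0, 0, -0.1, 0, 0, 0],
  [0, 0, -0.3, 0, 0, 0],
  [0, 0, -0.48, 0, 0, 0],
  [0, 0, -0.48, 0, 0, 0],
  [0, 0, -0.48, 0, 0, 0],
])

```text
clock: 12.68
tcp_pos: [0.4391, 0.1662, 0.132]
orientation: [-2.641, -1.701, 0.0]
contact_force: [0.1, 0.2, -0.6]
grip_width: 0.0447
gripper_force: 61.9
```

Run:
```python
from h import *
f=r.grab_frame("wrist");o=r.get_obs();save(f,"w8"); held(f,o,(321,340))
A=R.from_rotvec(o["orientation"]).as_matrix()
go([.6195,.130,.13],-.085,o)
```

```text
spot px [320.8 339.1] 785 world [0.4379 0.1669 0.1559] tool offs vs tcp [ 0.0006 -0.0012 -0.0245] vs cam-tcp [-0.0024  0.0006 -0.0248]
t=12.72 tcp [0.4387 0.1659 0.1314] yaw -0.426 w 0.0449 F [-0.4 -1.5 -0.8] j7 -0.72 | SHIFT [0.1683 0.7179 0.0044] TURN [-0.0009  0.0007 -0.2172]
```

View pics/w8.png

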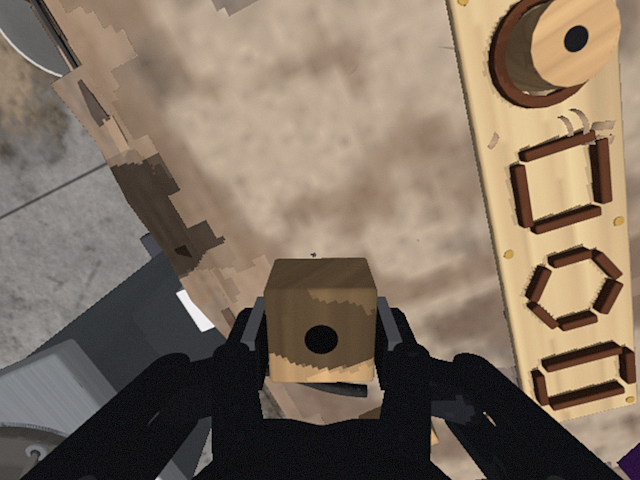

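The square is held squarely, with its spot at (321,339), and the nests show clearly at right. I'll carry it to the square nest, using the reference from the seated round.

Request:
apply_moves([
  [0.173, 0.729, -0.05, 0, 0, -0.214],
  [0.173, 0.729, -0.05, 0, 0, -0.214],
  [0.173, 0.729, 0, 0, 0, -0.214],
  [0.173, 0.729, 0, 0, 0, -0.214],
  [0.173, 0.729, 0.1, 0, 0, -0.214],
])

```text
clock: 13.35
tcp_pos: [0.6239, 0.1296, 0.1062]
orientation: [-2.321, -2.117, 0.0]
contact_force: [0.6, -0.0, -1.2]
grip_width: 0.045
gripper_force: 61.9
```

Request:
apply_moves([
  [0, 0, 0.26, 0, 0, 0],
  [0, 0, 0.26, 0, 0, 0],
  [0, 0, 0.26, 0, 0, 0],
  [0, 0, 0.26, 0, 0, 0],
])

```text
clock: 13.85
tcp_pos: [0.6242, 0.1303, 0.0441]
orientation: [2.319, 2.118, 0.003]
contact_force: [-0.5, -0.6, -0.7]
grip_width: 0.0445
gripper_force: 61.9
```

Run:
```python
from h import *
f=r.grab_frame("wrist");o=r.get_obs(); held(f,o,(321,340))
save({"pixels":cv2.resize(f["pixels"][200:400,220:420],(600,600),interpolation=2)},"w9")
go([.623,.1304,.025],-.09,o)
```

```text
spot px [320.8 338.9] 778 world [0.6229 0.1316 0.0687] tool offs vs tcp [ 0.0011 -0.0015 -0.0245] vs cam-tcp [-0.0021  0.0004 -0.0255]
t=13.90 tcp [0.6243 0.1303 0.0442] yaw -0.090 w 0.0450 F [-1.   0.2 -1.6] j7 -0.14 | SHIFT [-0.0004 -0.0056  0.0768] TURN [ 0.0014 -0.0007 -0.0003]
```

View pics/w9.png

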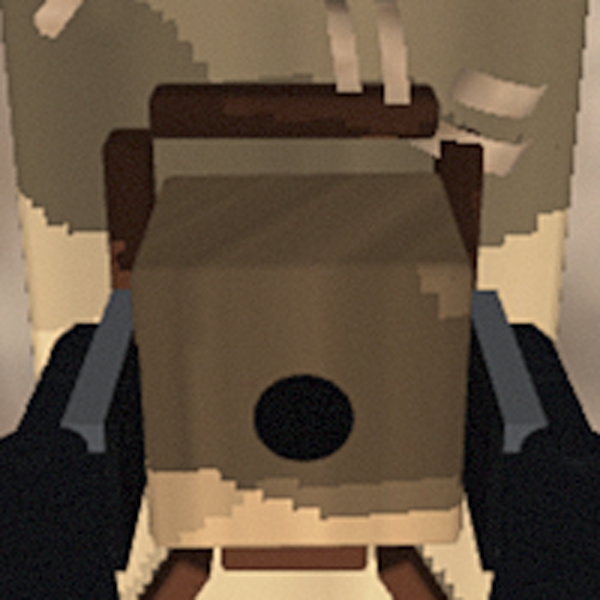

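The square is centred to under 1 mm and square to the fences, so I'll lower it.

Request:
apply_moves([
  [0.003, -0.003, 0.03, 0, 0, 0],
  [0.003, -0.003, 0.055, 0, 0, 0],
  [0.003, -0.003, 0.077, 0, 0, 0],
  [0.003, -0.003, 0.077, 0, 0, 0],
  [0.003, -0.003, 0.077, 0, 0, 0],
])

```text
clock: 14.52
tcp_pos: [0.6226, 0.131, 0.0253]
orientation: [-2.319, -2.118, -0.0]
contact_force: [-8.7, -0.6, 22.9]
grip_width: 0.0452
gripper_force: 64.8
```

Run:
```python
from h import *
f=r.grab_frame("wrist");o=r.get_obs(); held(f,o,(321,340))
save({"pixels":cv2.resize(f["pixels"][200:400,220:420],(600,600),interpolation=2)},"w10")
go([.623,.1304,.025],-.09,o)
```

```text
spot px [320.6 339.1] 775 world [0.6212 0.1322 0.0498] tool offs vs tcp [ 0.0011 -0.0015 -0.0245] vs cam-tcp [-0.0021  0.0004 -0.0255]
t=14.57 tcp [0.6226 0.131  0.0253] yaw -0.090 w 0.0449 F [-9.5  0.1 23.2] j7 -0.13 | SHIFT [-0.0024  0.0019  0.0012] TURN [-0.0006 -0.0008 -0.0003]
```

It's seated on the floor at the expected height. Release, lift, then go to the oblong.

Request:
apply_moves([
  [0, 0, -0.006, 0, 0, 0],
  [0, 0, -0.006, 0, 0, 0],
  [0, 0, -0.006, 0, 0, 0],
], claw=0.85)

```text
clock: 14.95
tcp_pos: [0.6226, 0.1308, 0.0241]
orientation: [-2.319, -2.119, 0.001]
contact_force: [0.3, 0.1, -0.3]
grip_width: 0.0727
gripper_force: 0.0
```

Request:
apply_moves([
  [0, 0, -0.2, 0, 0, 0],
  [0, 0, -0.5, 0, 0, 0],
  [0, 0, -0.6, 0, 0, 0],
  [0, 0, -0.6, 0, 0, 0],
  [0, 0, -0.6, 0, 0, 0],
])

```text
clock: 15.58
tcp_pos: [0.6221, 0.1309, 0.1736]
orientation: [-2.319, -2.119, 0.002]
contact_force: [0.3, 1.0, -1.3]
grip_width: 0.0727
gripper_force: 0.0
```

Run:
```python
from h import *
f=r.grab_frame("wrist");o=r.get_obs(); save(f,"w11")
for xy in((.6298,.225),(.623,.1304)):
    q,a=spot(f,proj(f,[*xy,.048]),20,80); print(q,a,unproj(f,q,.048))
f=r.grab_frame("top"); look(f,dict(oblong=(.4264,-.0448)))
go([.4265,-.0445,.15],-1.47,o)
```

```text
[320.14504555 110.75726944] 293 [0.62846498 0.22530446 0.048     ]
[321.61282133 232.36020311] 185 [0.62111422 0.13113642 0.048     ]
oblong spot 13 [ 0.4264 -0.0447] fit [ 0.4267 -0.0442  0.1008] 0.16
t=15.62 tcp [0.6218 0.1308 0.1731] yaw -0.090 w 0.0724 F [ 0.3 -1.   0.5] j7 -0.20 | SHIFT [-0.7688 -0.7146  0.0946] TURN [-0.0009  0.0015  0.8784]
```

View pics/w11.png

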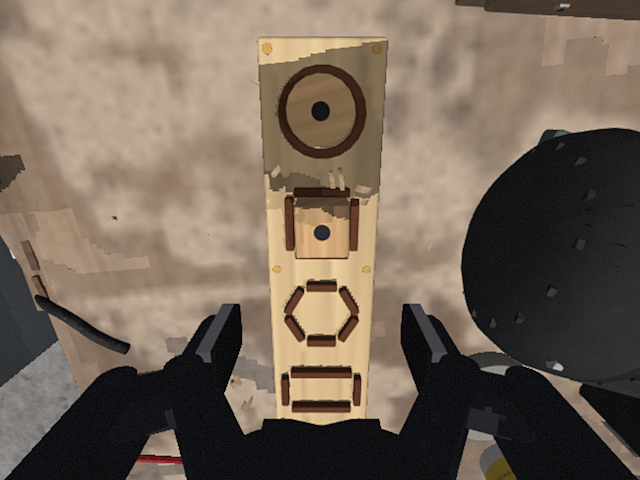

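Round and square are both nested, with spots at (320,111) and (322,232). Now the oblong.

Request:
apply_moves([
  [-0.769, -0.714, 0.09, 0, 0, 0.55],
  [-0.769, -0.714, 0.09, 0, 0, 0.55],
  [-0.769, -0.714, 0.09, 0, 0, 0.55],
  [-0.769, -0.714, 0.09, 0, 0, 0.55],
  [-0.769, -0.714, 0.09, 0, 0, 0.55],
], claw=1)

```text
clock: 16.35
tcp_pos: [0.4231, -0.047, 0.1507]
orientation: [-2.996, -0.939, 0.007]
contact_force: [1.0, 0.6, 0.1]
grip_width: 0.0852
gripper_force: 0.0
```

Request:
apply_moves([
  [0, 0, 0.1, 0, 0, 0.328],
  [0, 0, 0.1, 0, 0, 0.328],
  [0, 0, 0.1, 0, 0, 0.328],
  [0, 0, 0.1, 0, 0, 0.328],
  [0, 0, 0.1, 0, 0, 0.328],
])

```text
clock: 16.98
tcp_pos: [0.4275, -0.0445, 0.1268]
orientation: [3.137, 0.163, -0.001]
contact_force: [-0.1, -1.1, 0.4]
grip_width: 0.0852
gripper_force: 0.0
```

Run:
```python
from h import *
f=r.grab_frame("wrist");o=r.get_obs(); save(f,"w12")
look(f,dict(oblong=(.4264,-.0447)),win=25)
print(o["joints"].round(2)); go([.4265,-.0445,.0115],-1.47,o)
```

```text
oblong spot 238 [ 0.4233 -0.0452] fit [ 0.4238 -0.0446  0.0862] 0.05
[-0.71  0.29  0.79  2.25 -0.31  0.71 -1.17]
t=17.02 tcp [ 0.4275 -0.0445  0.1269] yaw -1.467 w 0.0852 F [ 0.   0.  -0.3] j7 -1.17 | SHIFT [-4.000e-03 -4.000e-04  4.615e-01] TURN [0.0001 0.0002 0.0017]
```

Request:
apply_moves([
  [-0.011, 0.002, 0.22, 0, 0, 0.006],
  [-0.011, 0.002, 0.38, 0, 0, 0.006],
  [-0.011, 0.002, 0.457, 0, 0, 0.006],
  [-0.011, 0.002, 0.457, 0, 0, 0.006],
  [-0.011, 0.002, 0.457, 0, 0, 0.006],
])

```text
clock: 17.7
tcp_pos: [0.4255, -0.0454, 0.0135]
orientation: [-3.138, -0.144, -0.002]
contact_force: [-0.4, 0.0, 0.3]
grip_width: 0.0853
gripper_force: 0.0
```

Run:
```python
from h import *
o=r.get_obs()
print(o["joints"].round(2)); go([.425,-.0445,.0115],-1.48,o)
```

```text
[-0.48  0.52  0.53  2.31 -0.62  0.45 -0.91]
t=17.70 tcp [ 0.4255 -0.0454  0.0135] yaw -1.479 w 0.0853 F [-0.4  0.   0.3] j7 -0.91 | SHIFT [-0.0017 -0.0039  0.0078] TURN [-0.     -0.0006  0.0007]
```

Good. Close and lift.

Request:
apply_moves([
  [0, 0, 0, 0, 0, 0],
  [0, 0, 0, 0, 0, 0],
  [0, 0, 0, 0, 0, 0],
  [0, 0, 0, 0, 0, 0],
  [0, 0, 0, 0, 0, 0],
], claw=0)

```text
clock: 18.32
tcp_pos: [0.4253, -0.045, 0.0134]
orientation: [-3.137, -0.144, -0.001]
contact_force: [-1.6, 0.8, 11.7]
grip_width: 0.033
gripper_force: 59.6
```

Request:
apply_moves([
  [0, 0, 0, 0, 0, 0],
  [0, 0, -0.1, 0, 0, 0],
  [0, 0, -0.3, 0, 0, 0],
  [0, 0, -0.48, 0, 0, 0],
  [0, 0, -0.48, 0, 0, 0],
])

```text
clock: 18.95
tcp_pos: [0.4269, -0.0448, 0.1352]
orientation: [-3.136, -0.145, -0.009]
contact_force: [-0.2, -0.7, -0.3]
grip_width: 0.0329
gripper_force: 60.2
```

Run:
```python
from h import *
f=r.grab_frame("wrist");o=r.get_obs();save(f,"w13"); print(o["gripper_force"]); held(f,o,(321,340))
go([.606,-.0588,.13],-.09+1.5708,o)
```

```text
60.16299605369568
spot px [320.9 339.7] 765 world [ 0.425  -0.0445  0.1582] tool offs vs tcp [-0.0007 -0.0002 -0.0245] vs cam-tcp [-0.0032  0.0006 -0.0238]
t=19.00 tcp [ 0.4258 -0.0446  0.1337] yaw -1.478 w 0.0328 F [-0.4  0.3 -1.3] j7 -1.17 | SHIFT [0.7124 0.1235 0.017 ] TURN [-0.001  -0.0018  0.1165]
```

Request:
apply_moves([
  [0.707, 0.12, -0.03, 0, 0, 0.116],
  [0.707, 0.12, -0.03, 0, 0, 0.116],
  [0.707, 0.12, -0.03, 0, 0, 0.116],
  [0.707, 0.12, -0.03, 0, 0, 0.116],
  [0.707, 0.12, 0.1, 0, 0, 0.116],
])

```text
clock: 19.62
tcp_pos: [0.6043, -0.0597, 0.1072]
orientation: [3.138, -0.143, 0.002]
contact_force: [-0.9, -0.1, -0.9]
grip_width: 0.033
gripper_force: 60.1
```

Request:
apply_moves([
  [0, 0, 0.26, 0, 0, 0],
  [0, 0, 0.26, 0, 0, 0],
  [0, 0, 0.26, 0, 0, 0],
  [0, 0, 0.26, 0, 0, 0],
])

```text
clock: 20.12
tcp_pos: [0.6048, -0.0593, 0.0448]
orientation: [-3.138, 0.143, -0.004]
contact_force: [0.1, 0.3, -0.1]
grip_width: 0.0328
gripper_force: 60.2
```

Run:
```python
from h import *
f=r.grab_frame("wrist");o=r.get_obs(); held(f,o,(321,340))
save({"pixels":cv2.resize(f["pixels"][180:400,200:440],(654,600),interpolation=2)},"w14")
go([.605,-.0583,.025],-.09+np.pi/2,o)
```

```text
spot px [320.9 339.7] 757 world [ 0.6039 -0.0589  0.0693] tool offs vs tcp [-0.0009 -0.0001 -0.0245] vs cam-tcp [-0.0025  0.0006 -0.0254]
t=20.18 tcp [ 0.6049 -0.0591  0.0448] yaw -1.661 w 0.0325 F [-0.8 -0.8 -0.6] j7 -1.12 | SHIFT [ 0.     -0.0032  0.0792] TURN [-0.0003 -0.0019 -0.0003]
```

View pics/w14.png

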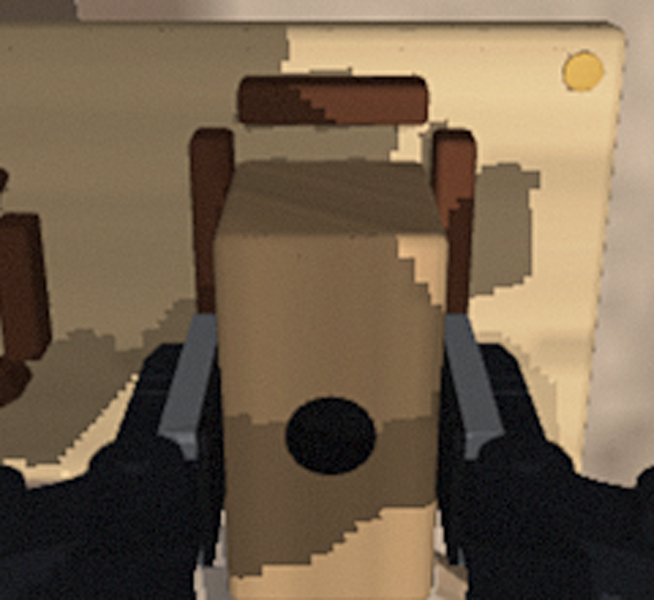

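The oblong is aligned with its nest, about 0.7 mm left and 1–2 mm short of centre. I'll correct and lower.

Request:
apply_moves([
  [0.005, 0.003, 0.03, 0, 0, 0],
  [0.005, 0.003, 0.055, 0, 0, 0],
  [0.005, 0.003, 0.077, 0, 0, 0],
  [0.005, 0.003, 0.077, 0, 0, 0],
  [0.005, 0.003, 0.077, 0, 0, 0],
])

```text
clock: 20.8
tcp_pos: [0.6048, -0.0596, 0.0254]
orientation: [-3.136, 0.142, 0.0]
contact_force: [-8.8, 2.5, 22.4]
grip_width: 0.0333
gripper_force: 63.3
```

Request:
apply_moves([
  [0, 0, -0.006, 0, 0, 0],
  [0, 0, -0.006, 0, 0, 0],
  [0, 0, -0.006, 0, 0, 0],
], claw=0.65)

```text
clock: 21.18
tcp_pos: [0.6048, -0.0598, 0.0246]
orientation: [3.138, -0.142, -0.001]
contact_force: [-0.6, 0.4, 0.4]
grip_width: 0.0551
gripper_force: 0.0
```

Request:
apply_moves([
  [0, 0, -0.2, 0, 0, 0],
  [0, 0, -0.5, 0, 0, 0],
  [-0.2, 0, -0.9, 0, 0, 0],
  [-0.2, 0, -0.9, 0, 0, 0],
  [-0.2, 0, -0.9, 0, 0, 0],
])

```text
clock: 21.8
tcp_pos: [0.556, -0.056, 0.2538]
orientation: [-3.136, 0.143, -0.01]
contact_force: [-0.5, -0.0, -0.9]
grip_width: 0.0557
gripper_force: 0.0
```

Run:
```python
from h import *
f=r.grab_frame("wrist");o=r.get_obs(); save(f,"w15"); go([.5,-.32,.25],-.09,o)
for n,xy in dict(round=(.6298,.225),square=(.623,.1304),oblong=(.604,-.059)).items():
    p=proj(f,[*xy,.048]); q,a=spot(f,p,20,80) if 0<p[0]<640 and 0<p[1]<480 else (None,0); print(n,p.round(),q,a,None if q is None else unproj(f,q,.048).round(4))
    for d in r.landmark_of(f,n+"_mark")[:2]: print(round(d["conf"],2),d["point"],unproj(f,d["point"],.048).round(4))
f=r.grab_frame("top")
for k,z in dict(stem=.033,pin_tip=.0155,gauge=.003,mat=.003,round_mark=.048,square_mark=.048,oblong_mark=.048,hexagon_mark=.036).items():
    print(k,[(round(d["conf"],2),np.round(d["point"]),np.round(unproj(f,d["point"],z)[:2],4)) for d in r.landmark_of(f,k)[:4]])
```

```text
t=21.85 tcp [ 0.5556 -0.0551  0.2516] yaw -1.661 w 0.0555 F [-0.2  0.7 -0. ] j7 -1.33 | SHIFT [-0.1261  1.0753  0.0039] TURN [-2.700e-03 -6.000e-04  9.999e-01]
round [ 39. 163.] [ 38.93212016 164.56123628] 130 [0.6284 0.2255 0.048 ]
0.66 [40.9, 160.2] [0.6324 0.2219 0.048 ]
square [132. 161.] [131.49102014 163.35294118] 133 [0.621  0.1315 0.048 ]
0.84 [470.9, 95.5] [ 0.6535 -0.2073  0.048 ]
0.57 [129.0, 161.2] [0.6233 0.1334 0.048 ]
oblong [320. 163.] [320.52334902 164.13268862] 129 [ 0.6029 -0.0591  0.048 ]
0.68 [324.0, 166.3] [ 0.6004 -0.0624  0.048 ]
stem [(0.89, array([484., 277.]), array([ 0.4478, -0.3437])), (0.39, array([295., 208.]), array([0.6201, 0.1282]))]
pin_tip [(0.76, array([476., 249.]), array([ 0.5211, -0.3308]))]
gauge [(0.72, array([314., 212.]), array([0.6171, 0.0816])), (0.57, array([480., 287.]), array([ 0.4248, -0.3407]))]
mat [(0.92, array([478., 278.]), array([ 0.447 , -0.3357]))]
round_mark [(0.87, array([256., 204.]), array([0.6282, 0.224 ]))]
square_mark [(0.87, array([428., 196.]), array([ 0.6504, -0.2059])), (0.83, array([147., 287.]), array([0.4203, 0.4878])), (0.72, array([292., 205.]), array([0.6262, 0.135 ])), (0.46, array([310., 212.]), array([0.6091, 0.0886]))]
oblong_mark []
hexagon_mark []
```

All three blanks are nested, with spots at (39,165), (131,163) and (321,164). Now the gauge.

Request:
apply_moves([
  [-0.25, 0.9, 0, 0, 0, 0],
  [-0.25, 0.9, 0, 0, 0, 0],
  [-0.25, 0.9, 0, 0, 0, 0],
  [-0.25, 0.9, 0, 0, 0, 0],
  [-0.25, 0.9, 0, 0, 0, 0],
], claw=0.7, newtons=110)

```text
clock: 23.08
tcp_pos: [0.4701, -0.278, 0.2506]
orientation: [3.136, -0.154, 0.001]
contact_force: [0.0, 0.1, -0.6]
grip_width: 0.0599
gripper_force: 0.0
```

Request:
apply_moves([
  [-0.076, 0.276, 0.3, 0, 0, -0.131],
  [-0.076, 0.276, 0.3, 0, 0, -0.131],
  [-0.076, 0.276, 0.3, 0, 0, -0.131],
  [-0.076, 0.276, 0.3, 0, 0, -0.131],
])

```text
clock: 23.58
tcp_pos: [0.4485, -0.3399, 0.1753]
orientation: [-3.136, -0.182, -0.001]
contact_force: [0.7, -0.2, 0.0]
grip_width: 0.0598
gripper_force: 0.0
```

```bash
cat >> h.py <<'E'
def stemfit(f,p0,ztop=.042,Lb=.150):
    """fit stem (pin end .08 ahead of stem point) : wood vs dark mat. params x,y of stem point, angle of -y axis"""
    pass
E
python3 - <<'E'
from h import *
f=r.grab_frame("wrist");o=r.get_obs(); save(f,"w16")
go([.448,-.341,.017],-1.455,o)
for k,z in dict(stem=.033,pin_tip=.0155,gauge=.003,mat=.003).items():
    print(k,[(round(d["conf"],2),np.round(d["point"]),np.round(unproj(f,d["point"],z)[:2],4)) for d in r.landmark_of(f,k)[:4]])
for d in r.outline_of(f,"gauge")[:2]: print(d["conf"],d["rect"])
I=f["pixels"]
for p in((.448,-.341),(.5,-.335),(.53,-.331),(.54,-.33),(.48,-.30)):
    c,w=proj(f,[*p,.042]).astype(int); print(c,w,I[w,c] if 0<=w<480 and 0<=c<640 else None)
E
```

```text
t=23.62 tcp [ 0.4489 -0.3397  0.1757] yaw -1.454 w 0.0598 F [ 0.6 -0.1  0.2] j7 -0.51 | SHIFT [-0.0051  0.0047  0.6349] TURN [ 0.0001 -0.0008  0.0009]
stem [(0.74, array([316., 224.]), array([ 0.4486, -0.3346]))]
pin_tip [(0.89, array([318., 138.]), array([ 0.5207, -0.3286])), (0.31, array([323., 215.]), array([ 0.4532, -0.3405]))]
gauge [(0.89, array([316., 246.]), array([ 0.4175, -0.3383]))]
mat [(0.7, array([320., 218.]), array([ 0.4469, -0.3381])), (0.38, array([318., 247.]), array([ 0.4167, -0.3401]))]
0.59 [279.4, 128.7, 71.8, 235.4]
322 228 [217 188 157]
323 166 [224 199 169]
322 126 [16 21 19]
322 112 [40 38 39]
277 185 [26 21 23]
```

```bash
cat >> h.py <<'E'
def stem_line(f,r0,r1,c0=270,c1=370,z=.042,T=110):
    g=f["pixels"].max(2); C=[];Wd=[]
    m=(g[:,c0:c1]>T)
    for rw in range(r0,r1):
        k=np.flatnonzero(m[rw])
        if len(k)>10: C.append(unproj(f,(c0+(k[0]+k[-1])/2,rw),z)[:2]); Wd.append(len(k))
    C=np.array(C); vx=cv2.fitLine(C.astype(np.float32),cv2.DIST_HUBER,0,.01,.01).ravel()
    rows=np.flatnonzero(m[:, int((c1-c0)/2)-4:int((c1-c0)/2)+4].mean(1)>.5); rows=rows[rows<r1]
    i=len(rows)-1
    while i>0 and rows[i-1]==rows[i]-1: i-=1
    end=unproj(f,((c0+c1)/2,rows[i]-.5),z)[:2]
    v=vx[:2]*np.sign(vx[0]); e=vx[2:]+v*np.dot(end-vx[2:],v)
    print("end row",rows[i],"end",e.round(4),"ang of -y",np.arctan2(v[1],v[0]).round(4),"pin xy",(e-.01*v).round(4),"stem pt",(e-.08*v).round(4),"w px",np.median(Wd)); return e,v
E
python3 - <<'E'
from h import *
f=r.grab_frame("wrist");o=r.get_obs()
e,v=stem_line(f,135,225)
go([*(e-.08*v),.017],np.arctan2(v[1],v[0])+np.pi/2,o)
g=f["pixels"].max(2); print(g[230:330:4,318])
E
```

```text
end row 128 end [ 0.5224 -0.3129] ang of -y 0.3824 pin xy [ 0.5131 -0.3166] stem pt [ 0.4481 -0.3427] w px 21.0
t=23.93 tcp [ 0.4481 -0.3402  0.1755] yaw -1.454 w 0.0596 F [ 0.1 -0.6 -0.1] j7 -0.51 | SHIFT [-0.0017  0.01    0.6341] TURN [ 0.0002 -0.0006 -0.1692]
[221 226 218 216 206 215 212 209 221 127  74  79 122  61  96 246 249 247
 235 235 215 223 206 214 197]
```

Run:
```python
from h import *
f=r.grab_frame("wrist");o=r.get_obs()
g=f["pixels"].max(2)
for rw in range(130,240,15):
    k=np.flatnonzero(g[rw,250:390]>110)+250; print(rw,k.min(),k.max(),len(k))
e,v=stem_line(f,135,225,295,345)
go([*(e-.08*v),.017],np.arctan2(v[1],v[0])+np.pi/2,o)
```

```text
130 250 330 50
145 250 329 46
160 250 329 45
175 250 328 40
190 250 389 41
205 250 389 43
220 250 389 45
235 250 389 47
end row 128 end [ 0.5286 -0.3285] ang of -y 0.0962 pin xy [ 0.5187 -0.3294] stem pt [ 0.449  -0.3361] w px 21.0
t=23.98 tcp [ 0.4479 -0.3403  0.1754] yaw -1.455 w 0.0596 F [-0.3  0.4  0.7] j7 -0.51 | SHIFT [ 0.0061 -0.0163  0.6335] TURN [ 0.0001 -0.0004  0.0128]
```

Request:
apply_moves([
  [0.004, -0.014, 0.2, 0, 0, 0.012],
  [0.004, -0.014, 0.4, 0, 0, 0.012],
  [0.004, -0.014, 0.55, 0, 0, 0.012],
  [0.004, -0.014, 0.63, 0, 0, 0.012],
  [0.004, -0.014, 0.63, 0, 0, 0.012],
])

```text
clock: 24.6
tcp_pos: [0.4476, -0.3369, 0.0169]
orientation: [-3.137, -0.151, 0.002]
contact_force: [-0.5, 0.2, -0.3]
grip_width: 0.0596
gripper_force: 0.0
```

Request:
apply_moves([
  [0, 0, 0, 0, 0, 0],
  [0, 0, 0, 0, 0, 0],
  [0, 0, 0, 0, 0, 0],
  [0, 0, 0, 0, 0, 0],
  [0, 0, 0, 0, 0, 0],
], claw=0)

```text
clock: 25.22
tcp_pos: [0.4489, -0.3376, 0.0189]
orientation: [3.137, 0.152, 0.003]
contact_force: [-1.0, 0.3, 6.5]
grip_width: 0.0162
gripper_force: 107.8
```

Run:
```python
from h import *
f=r.grab_frame("wrist");o=r.get_obs(); print(o["gripper_force"]); go([.449,-.336,.017],-1.475,o); save(f,"w17")
g=f["pixels"].max(2)
for rw in range(0,300,20): print(rw,''.join('%4d'%x for x in g[rw,280:362:4]))
```

```text
107.80958890914917
t=25.27 tcp [ 0.4489 -0.3375  0.0189] yaw -1.474 w 0.0158 F [0.1 1.3 8.2] j7 -0.36 | SHIFT [ 0.0009 -0.006   0.0075] TURN [ 0.0005 -0.0013  0.0007]
0   53  54  46 124 192 202 196 196 198 196 194 198 200 200 199 198 195 195 193 192 197
20   55  60  51  53  53  53  50  52  54  53  56  57  54  54  56  47  52  51  55  53  52
40   51  54  57  52  52  58  50  52  56  54  52  55  56  56  51  50  47  54  55  52  51
60   56  55  57  55  53  56  55  53  53  52  53  51  55  50  49  52  51  51  58  54  56
80   53  51  52  53  53  53  57  53  54  50  53  56  55  55  53  53  54  55  52  55  51
100   57  50  48  57  54  53  55  57  55  51  54  53  50  51  49  52  56  54  55  57  54
120   50  53  54  51  50  55  57  31  35  43  42  44  54  51  49  53  50  52  53  52  56
140   54  57  28  36  40 245 241 240 247 240 240 244 244 243 246 244 246 176  54  53  51
160   54  51  57  35  23 244 242 245 242 244 244 247 247 244 241 245 249  89  53  50  53
180   32  30  17  27  17 253 250 245 245 245 249 249 248 249 250 246 242  52  53  49  56
200   34  31  33  25  23 246 241 245 247 246 248 248 243 246 246 248 251  43  51  56  52
220   31  36  34  28  23 155 157 224 224 248 248 246 244 249 249 247 255  53  55  54  54
240   31  36  29  29  22 166 164 164 171 166 165 167 167 252 249 250 251  54  53  56  53
260   31  34  34  28  26 162 170 164 167 165 155 154 169 166 160 172 138  34  31  34  39
280   31  34  36  28  33 157 164 159 172 171 168 176 176 166 161 171  93  33  31  30  32
```

Request:
apply_moves([
  [0, 0, -0.04, 0, 0, 0],
  [0, 0, -0.12, 0, 0, 0],
  [0, 0, -0.22, 0, 0, 0],
  [0, 0, -0.32, 0, 0, 0],
  [0, 0, -0.32, 0, 0, 0],
])

```text
clock: 25.9
tcp_pos: [0.4492, -0.3381, 0.1001]
orientation: [3.136, 0.151, 0.006]
contact_force: [-0.4, 0.4, -2.0]
grip_width: 0.0156
gripper_force: 107.4
```

```bash
cat >> h.py <<'E'
def pin(f,o,dz=.0235):
    """pin xy; stem top is dz above TCP"""
    z=o["tcp_pos"][2]+dz
    e,v=stem_line(f,145,225,290,356,z=z)
    A=R.from_rotvec(o["orientation"]).as_matrix(); p=e-.01*v
    d=A.T@np.array([*(p-o["tcp_pos"][:2]),0]); print("pin in tool",d.round(4)); return p
E
python3 - <<'E'
from h import *
f=r.grab_frame("wrist");o=r.get_obs(); save(f,"w18"); print(o["gripper_force"])
p=pin(f,o)
g=f["pixels"].max(2); print(g[120:150:2,325])
f2=r.grab_frame("side")
print([(round(d["conf"],2),np.round(d["point"])) for k in("pin_tip","stem","gauge") for d in r.landmark_of(f2,k)[:2]], proj(f2,[*p,o["tcp_pos"][2]-.003]))
go([.63,.225,.12],-1.48,o)
E
```

```text
107.40207552909851
end row 133 end [ 0.5291 -0.3304] ang of -y 0.0887 pin xy [ 0.5191 -0.3313] stem pt [ 0.4494 -0.3375] w px 50.0
pin in tool [0.0708 0.0008 0.0001]
[ 44  45  44  43  48  41  90 198 220 223 226 227 225 227 229]
[(0.66, array([374., 291.])), (0.77, array([349., 295.])), (0.6, array([341., 306.]))] [374.11524748 291.85614067]
t=25.95 tcp [ 0.4486 -0.3373  0.0987] yaw -1.474 w 0.0158 F [-0.8  0.4 -2.5] j7 -0.44 | SHIFT [ 0.9397 -2.1685 -0.0853] TURN [ 0.0006 -0.0013  0.0038]
```

Request:
apply_moves([
  [0.04, -0.1, -0.1, 0, 0, 0],
  [0.12, -0.3, -0.2, 0, 0, 0],
  [0.2, -0.5, -0.2, 0, 0, 0],
  [0.27, -0.7, -0.2, 0, 0, 0],
  [0.3, -0.8, -0.2, 0, 0, 0],
])

```text
clock: 26.78
tcp_pos: [0.5037, -0.1273, 0.1467]
orientation: [-3.137, -0.158, 0.002]
contact_force: [-0.7, -0.7, -1.8]
grip_width: 0.0161
gripper_force: 107.8
```

Request:
apply_moves([
  [0.06, -0.15, 0, 0, 0, 0],
  [0.14, -0.35, 0, 0, 0, 0],
  [0.22, -0.55, 0, 0, 0, 0],
  [0.28, -0.72, 0, 0, 0, 0],
  [0.3, -0.8, 0, 0, 0, 0],
])

```text
clock: 27.4
tcp_pos: [0.5587, 0.0785, 0.1466]
orientation: [3.137, 0.158, -0.002]
contact_force: [-0.6, -1.0, -1.9]
grip_width: 0.0161
gripper_force: 107.8
```

Request:
apply_moves([
  [0.01, -0.12, 0, 0, 0, 0],
  [0.03, -0.3, 0.1, 0, 0, 0],
  [0.05, -0.48, 0.16, 0, 0, 0],
  [0.057, -0.571, 0.2, 0, 0, 0],
  [0.057, -0.571, 0.2, 0, 0, 0],
])

```text
clock: 28.02
tcp_pos: [0.5584, 0.2194, 0.0965]
orientation: [3.137, 0.155, -0.003]
contact_force: [0.3, -0.8, -0.7]
grip_width: 0.0158
gripper_force: 107.8
```

Run:
```python
from h import *
f=r.grab_frame("wrist");o=r.get_obs(); save(f,"w19"); print(o["gripper_force"])
p=pin(f,o); 
A=R.from_rotvec(o["orientation"]).as_matrix(); off=(A@np.array([.0705,.0006,0]))[:2]
go([.630-off[0],.2247-off[1],.055],-1.474,o)
f2=r.grab_frame("top")
for n,xy in dict(round=(.630,.2247),square=(.6225,.1308),oblong=(.6045,-.0595)).items():
  for nm,F in(("w",f),("t",f2)):
    pp=proj(F,[*xy,.048]); 
    if 0<pp[0]<640 and 0<pp[1]<480:
        q,a=spot(F,pp,12 if nm=="w" else 5,80); print(n,nm,a,pp.round(),None if q is None else (q.round(),unproj(F,q,.048)[:2].round(4)))
```

```text
107.81575083732605
end row 134 end [0.6379 0.2278] ang of -y 0.3937 pin xy [0.6287 0.224 ] stem pt [0.564  0.1971] w px 35.0
pin in tool [ 0.0699  0.0001 -0.    ]
t=28.07 tcp [0.5591 0.2174 0.0973] yaw -1.475 w 0.0159 F [ 0.5 -0.2 -1.4] j7 -1.45 | SHIFT [ 0.0033 -0.0045  0.1691] TURN [ 0.0011  0.0004 -0.0005]
round w 0 [325. 146.] None
round t 8 [256. 203.] (array([254., 204.]), array([0.6273, 0.2291]))
square w 417 [490. 177.] (array([490., 179.]), array([0.6216, 0.1303]))
square t 12 [293. 206.] (array([293., 206.]), array([0.6241, 0.1319]))
oblong t 11 [370. 214.] (array([369., 213.]), array([ 0.6058, -0.0587]))
```

Request:
apply_moves([
  [0.002, -0.002, 0.05, 0, 0, 0],
  [0.002, -0.002, 0.11, 0, 0, 0],
  [0.002, -0.002, 0.155, 0, 0, 0],
  [0.002, -0.002, 0.167, 0, 0, 0],
  [0.002, -0.002, 0.167, 0, 0, 0],
])

```text
clock: 28.75
tcp_pos: [0.5596, 0.2193, 0.0556]
orientation: [3.138, 0.151, -0.0]
contact_force: [-0.4, -0.6, -1.5]
grip_width: 0.0159
gripper_force: 107.8
```

Request:
apply_moves([
  [0, 0, 0.003, 0, 0, 0],
  [0, 0, 0.006, 0, 0, 0],
  [0, 0, 0.006, 0, 0, 0],
])

```text
clock: 29.12
tcp_pos: [0.5597, 0.2196, 0.0545]
orientation: [-3.138, -0.152, -0.001]
contact_force: [0.4, -0.8, -2.0]
grip_width: 0.016
gripper_force: 107.8
```

Run:
```python
from h import *
f=r.grab_frame("side");o=r.get_obs(); print(o["clock"],o["tcp_pos"],o["contact_force"].round(1),o["moment"].round(2))
print([(round(d["conf"],2),np.round(d["point"])) for d in r.landmark_of(f,"pin_tip")[:2]],proj(f,[.63,.2247,.048]))
```

```text
29.175 [0.55965116 0.21958302 0.05442831] [ 0.2  0.4 -1.3] [ 0.01 -0.07  0.07]
[(0.69, array([317., 222.]))] [318.65293172 223.40531725]
```

Request:
apply_moves([
  [0, 0, 0.004, 0, 0, 0],
  [0, 0, 0.004, 0, 0, 0],
])

```text
clock: 29.48
tcp_pos: [0.5595, 0.2195, 0.0532]
orientation: [3.138, 0.152, -0.0]
contact_force: [1.2, 0.1, -1.2]
grip_width: 0.0159
gripper_force: 107.8
```

Request:
apply_moves([
  [0, 0, 0.004, 0, 0, 0],
  [0, 0, 0.004, 0, 0, 0],
])

```text
clock: 29.72
tcp_pos: [0.5596, 0.2194, 0.0522]
orientation: [3.138, 0.152, -0.0]
contact_force: [-0.1, -0.0, -1.4]
grip_width: 0.0158
gripper_force: 107.8
```

Request:
apply_moves([
  [0, 0, 0.004, 0, 0, 0],
  [0, 0, 0.004, 0, 0, 0],
])

```text
clock: 29.98
tcp_pos: [0.5597, 0.2195, 0.0513]
orientation: [-3.138, -0.152, -0.0]
contact_force: [0.2, -0.0, -1.1]
grip_width: 0.0159
gripper_force: 107.9
```

Request:
apply_moves([
  [0, 0, 0.003, 0, 0, 0],
  [0, 0, 0.003, 0, 0, 0],
])

```text
clock: 30.22
tcp_pos: [0.5598, 0.2195, 0.0507]
orientation: [-3.138, -0.151, -0.0]
contact_force: [-0.1, -0.6, 1.2]
grip_width: 0.0157
gripper_force: 108.2
```

Request:
apply_moves([
  [0, 0, 0.002, 0, 0, 0],
  [0, 0, 0.002, 0, 0, 0],
  [0, 0, 0.002, 0, 0, 0],
])

```text
clock: 30.6
tcp_pos: [0.5598, 0.2195, 0.0502]
orientation: [-3.138, -0.151, -0.001]
contact_force: [-0.3, 0.2, 3.4]
grip_width: 0.0157
gripper_force: 108.2
```

Run:
```python
from h import *
f=r.grab_frame("wrist");o=r.get_obs(); save(f,"w20"); print(o["contact_force"].round(1),o["tcp_pos"].round(4))
e=stem_line(f,136,150,290,356,z=o["tcp_pos"][2]+.0235)
# visible spot pixels near stem end
print(proj(f,[.6284,.2255,.048]))
g=f["pixels"].max(2); 
for rw in range(110,160,6): print(rw,''.join('%4d'%x for x in g[rw,280:372:4]))
```

```text
[-1.  -0.2  2.6] [0.5598 0.2195 0.0502]
end row 134 end [0.6395 0.2272] ang of -y 0.0981 pin xy [0.6295 0.2262] stem pt [0.5599 0.2194] w px 63.0
[323.69060913 160.2295605 ]
110   43 204 210 197 191 197 198 201 199 200 201 204 204 195 192 196 198 204 212 211 210 205  21
116  218 213 208 201 189 196 199 197 199 197 199 204 204 197 191 197 200 202 212 208 207 202 201
122  217 214 210 209 191 199 196 198 199 198 202 206 162 204 193 192 201 204 210 210 206 202 197
128  216 215 210 139 107 109 112 113 112 111 103 109 115 112 171 195 197 201 208 211 205 199 198
134  125 119 111 113 110 124 133 134 142 135 124 123 122 119 124 121 113 193 208 209 207 201 197
140  122 124 120 120 103 164 160 156 170 156 160 163 163 163 166 162 166 123 207 208 206 199 199
146  123 123 121 119  83  88  86 129 138 168 162 164 161 157 157 161 167 106 212 209 204 200 199
152  119 123 125  88  81  94  99  94 101 176 165 170 167 158 162 167 173 115 204 205 203 200 194
158  120 123 119 120  85  97  98  94  96  96 148 168 167 161 155 161 173 131 205 204 202 199 200
```

Touched at about 4.5 N net, within about 1.3 mm of the spot centre. On to the square.

Request:
apply_moves([
  [0, 0, -0.06, 0, 0, 0],
  [0, 0, -0.12, 0, 0, 0],
  [-0.034, 0.186, -0.12, 0, 0, 0],
  [-0.068, 0.372, -0.12, 0, 0, 0],
  [-0.068, 0.372, -0.12, 0, 0, 0],
])

```text
clock: 31.28
tcp_pos: [0.5515, 0.1203, 0.0814]
orientation: [3.137, 0.14, 0.001]
contact_force: [-0.0, 0.0, -0.7]
grip_width: 0.0158
gripper_force: 107.9
```

Request:
apply_moves([
  [0, 0, 0.05, 0, 0, 0],
  [0, 0, 0.09, 0, 0, 0],
  [0, 0, 0.105, 0, 0, 0],
  [0, 0, 0.105, 0, 0, 0],
])

```text
clock: 31.78
tcp_pos: [0.5514, 0.1257, 0.0532]
orientation: [3.137, 0.153, -0.001]
contact_force: [0.7, 0.1, -1.1]
grip_width: 0.0156
gripper_force: 107.9
```

Run:
```python
from h import *
f=r.grab_frame("wrist");o=r.get_obs(); save(f,"w21"); print(o["contact_force"].round(1),o["tcp_pos"].round(4))
stem_line(f,136,150,290,356,z=o["tcp_pos"][2]+.0235)
go([.6221-.0702,.1305-.0062,.0505],-1.474,o)
f=r.grab_frame("top")
for n,xy in dict(round=(.630,.2247),square=(.6225,.1308),oblong=(.6045,-.0595)).items():
    pp=proj(f,[*xy,.048]); q,a=spot(f,pp,5,80); print(n,a,None if q is None else (q.round(),unproj(f,q,.048)[:2].round(4)))
```

```text
[-0.6  0.1 -1.1] [0.5516 0.1255 0.0536]
end row 134 end [0.6311 0.1335] ang of -y 0.0991 pin xy [0.6212 0.1325] stem pt [0.5515 0.1256] w px 63.0
t=31.82 tcp [0.5516 0.1255 0.0536] yaw -1.474 w 0.0159 F [-0.6  0.1 -1.1] j7 -1.25 | SHIFT [0.0006 0.005  0.0123] TURN [0.0002 0.0002 0.0002]
round 21 (array([256., 203.]), array([0.6307, 0.2241]))
square 0 None
oblong 11 (array([369., 213.]), array([ 0.6058, -0.0586]))
```

Request:
apply_moves([
  [0, 0.004, 0.004, 0, 0, 0],
  [0, 0.004, 0.008, 0, 0, 0],
  [0, 0.004, 0.01, 0, 0, 0],
  [0, 0.004, 0.01, 0, 0, 0],
])

```text
clock: 32.38
tcp_pos: [0.5518, 0.1243, 0.0513]
orientation: [-3.138, -0.151, -0.0]
contact_force: [-1.3, -0.0, -0.8]
grip_width: 0.0158
gripper_force: 107.9
```

Request:
apply_moves([
  [0, 0, 0.003, 0, 0, 0],
  [0, 0, 0.003, 0, 0, 0],
  [0, 0, 0.003, 0, 0, 0],
])

```text
clock: 32.75
tcp_pos: [0.5519, 0.1243, 0.0507]
orientation: [-3.138, -0.152, -0.0]
contact_force: [-1.2, 0.3, 1.0]
grip_width: 0.016
gripper_force: 108.1
```

Request:
apply_moves([
  [0, 0, 0.002, 0, 0, 0],
  [0, 0, 0.002, 0, 0, 0],
  [0, 0, 0.002, 0, 0, 0],
])

```text
clock: 33.12
tcp_pos: [0.5519, 0.1243, 0.0501]
orientation: [-3.138, -0.152, -0.0]
contact_force: [-0.5, -0.3, 2.4]
grip_width: 0.0157
gripper_force: 108.3
```

The square is touched. On to the oblong.

Request:
apply_moves([
  [0, 0, -0.06, 0, 0, 0],
  [0, 0, -0.12, 0, 0, 0],
  [-0.05, 0.25, -0.12, 0, 0, 0],
  [-0.1, 0.5, -0.12, 0, 0, 0],
  [-0.144, 0.75, -0.12, 0, 0, 0],
])

```text
clock: 33.75
tcp_pos: [0.5344, -0.0639, 0.0812]
orientation: [-3.138, -0.153, -0.002]
contact_force: [0.8, 0.0, -0.9]
grip_width: 0.0161
gripper_force: 107.9
```

Request:
apply_moves([
  [0, 0, 0.0, 0, 0, 0],
  [0, 0, 0.06, 0, 0, 0],
  [0, 0, 0.105, 0, 0, 0],
  [0, 0, 0.105, 0, 0, 0],
])

```text
clock: 34.25
tcp_pos: [0.5335, -0.0608, 0.0524]
orientation: [-3.137, -0.156, 0.004]
contact_force: [-0.2, -0.0, -0.7]
grip_width: 0.0161
gripper_force: 108.0
```

Run:
```python
from h import *
f=r.grab_frame("wrist");o=r.get_obs(); save(f,"w22"); print(o["contact_force"].round(1),o["tcp_pos"].round(4))
stem_line(f,136,150,290,356,z=o["tcp_pos"][2]+.0235)
go([.6045-.0702,-.0597-.0062,.0505],-1.474,o)
f=r.grab_frame("top")
for n,xy in dict(round=(.630,.2247),square=(.6225,.1308)).items():
    pp=proj(f,[*xy,.048]); q,a=spot(f,pp,5,80); print(n,a,None if q is None else (q.round(),unproj(f,q,.048)[:2].round(4)))
```

```text
[ 0.   1.1 -1.5] [ 0.5339 -0.0612  0.053 ]
end row 134 end [ 0.6135 -0.0542] ang of -y 0.1046 pin xy [ 0.6035 -0.0552] stem pt [ 0.5339 -0.0625] w px 58.0
t=34.30 tcp [ 0.5339 -0.0612  0.053 ] yaw -1.472 w 0.0157 F [ 0.   1.1 -1.5] j7 -0.92 | SHIFT [-0.0002  0.0188  0.0099] TURN [-0.0001  0.0011  0.0011]
round 13 (array([255., 203.]), array([0.6314, 0.2256]))
square 13 (array([293., 206.]), array([0.6242, 0.1319]))
```

Request:
apply_moves([
  [0, 0, 0, 0, 0, 0],
  [0, 0, 0, 0, 0, 0],
])

```text
clock: 34.6
tcp_pos: [0.5345, -0.0623, 0.054]
orientation: [-3.138, -0.152, -0.001]
contact_force: [0.1, -1.0, -1.8]
grip_width: 0.0158
gripper_force: 108.0
```

Run:
```python
from h import *
f=r.grab_frame("wrist");o=r.get_obs(); print(o["contact_force"].round(1),o["tcp_pos"].round(4))
stem_line(f,136,150,290,356,z=o["tcp_pos"][2]+.0235)
go([.6045-.0702,-.0597-.0062,.0505],-1.474,o)
```

```text
[ 0.3  1.  -2.2] [ 0.5344 -0.0623  0.054 ]
end row 134 end [ 0.6143 -0.0559] ang of -y 0.1022 pin xy [ 0.6043 -0.0569] stem pt [ 0.5347 -0.0641] w px 58.0
t=34.65 tcp [ 0.5344 -0.0623  0.054 ] yaw -1.474 w 0.0163 F [ 0.3  1.  -2.2] j7 -0.92 | SHIFT [-0.0017  0.0143  0.014 ] TURN [-0.     -0.0002 -0.0001]
```

Request:
apply_moves([
  [-0.003, 0.011, 0, 0, 0, 0],
  [-0.003, 0.011, 0.005, 0, 0, 0],
  [-0.003, 0.011, 0.01, 0, 0, 0],
  [-0.003, 0.011, 0.012, 0, 0, 0],
  [-0.003, 0.011, 0.012, 0, 0, 0],
])

```text
clock: 35.28
tcp_pos: [0.5338, -0.0653, 0.0509]
orientation: [-3.138, -0.151, -0.0]
contact_force: [-1.0, -0.9, 0.7]
grip_width: 0.0157
gripper_force: 108.3
```

Request:
apply_moves([
  [0, 0, 0.003, 0, 0, 0],
  [0, 0, 0.003, 0, 0, 0],
  [0, 0, 0.003, 0, 0, 0],
])

```text
clock: 35.65
tcp_pos: [0.5339, -0.0653, 0.0502]
orientation: [3.138, 0.151, 0.0]
contact_force: [-0.7, 0.5, 2.0]
grip_width: 0.0156
gripper_force: 108.6
```

Run:
```python
from h import *
f=r.grab_frame("wrist");o=r.get_obs(); print(o["contact_force"].round(1),o["tcp_pos"].round(4))
stem_line(f,136,150,290,356,z=o["tcp_pos"][2]+.0235)
```

```text
[-0.5 -0.3  1.3] [ 0.5339 -0.0653  0.0502]
end row 134 end [ 0.6136 -0.0578] ang of -y 0.0567 pin xy [ 0.6037 -0.0583] stem pt [ 0.5338 -0.0623] w px 62.0
```

The oblong is touched. Return the gauge to its mat.

Request:
apply_moves([
  [0, 0, -0.06, 0, 0, 0],
  [-0.02, 0.02, -0.15, 0, 0, 0],
  [-0.1, 0.2, -0.2, 0, 0, 0],
  [-0.17, 0.4, -0.2, 0, 0, 0],
  [-0.22, 0.52, -0.2, 0, 0, 0],
])

```text
clock: 36.33
tcp_pos: [0.4908, -0.2024, 0.1012]
orientation: [3.137, 0.148, 0.002]
contact_force: [0.1, 0.6, -1.8]
grip_width: 0.0156
gripper_force: 108.1
```

Request:
apply_moves([
  [-0.05, 0.12, 0, 0, 0, 0],
  [-0.13, 0.3, 0, 0, 0, 0],
  [-0.2, 0.45, 0, 0, 0, 0],
  [-0.223, 0.532, 0.05, 0, 0, 0],
  [-0.223, 0.532, 0.1, 0, 0, 0],
])

```text
clock: 36.95
tcp_pos: [0.4483, -0.3396, 0.0755]
orientation: [3.137, 0.147, 0.001]
contact_force: [0.3, 0.2, -2.2]
grip_width: 0.0157
gripper_force: 108.1
```

Request:
apply_moves([
  [0, 0, 0.06, 0, 0, 0],
  [0, 0, 0.14, 0, 0, 0],
  [0, 0, 0.14, 0, 0, 0],
  [0, 0, 0.14, 0, 0, 0],
])

```text
clock: 37.45
tcp_pos: [0.449, -0.3375, 0.04]
orientation: [-3.138, -0.152, 0.0]
contact_force: [0.1, 0.1, -1.9]
grip_width: 0.0162
gripper_force: 108.1
```

Run:
```python
from h import *
o=r.get_obs(); go([.449,-.3378,.0185],-1.474,o)
f=r.grab_frame("side")
for k,z in dict(pin_tip=(.0705,-.0005),gauge=(-.03,-.0155)).items():
    A=R.from_rotvec(o["orientation"]).as_matrix(); w=o["tcp_pos"]+A@np.array([z[0],0,0])
    print(k,[(round(d["conf"],2),np.round(d["point"])) for d in r.landmark_of(f,k)[:2]],proj(f,[w[0],w[1],w[2]+z[1]-.0025]))
```

```text
t=37.45 tcp [ 0.449  -0.3375  0.04  ] yaw -1.474 w 0.0162 F [ 0.1  0.1 -1.9] j7 -0.40 | SHIFT [-0.0002  0.0014  0.086 ] TURN [-0.      0.0002  0.0001]
pin_tip [(0.73, array([375., 313.])), (0.44, array([330., 243.]))] [373.58104268 312.13781096]
gauge [(0.76, array([341., 327.])), (0.66, array([352., 319.]))] [339.75698272 329.67387299]
```

Request:
apply_moves([
  [0, 0, 0.03, 0, 0, 0],
  [0, 0, 0.06, 0, 0, 0],
  [0, 0, 0.08, 0, 0, 0],
  [0, 0, 0.08, 0, 0, 0],
  [0, 0, 0.08, 0, 0, 0],
])

```text
clock: 38.22
tcp_pos: [0.4488, -0.3378, 0.02]
orientation: [3.138, 0.151, -0.0]
contact_force: [0.7, 0.1, -1.7]
grip_width: 0.0159
gripper_force: 108.1
```

Request:
apply_moves([
  [0, 0, 0.003, 0, 0, 0],
  [0, 0, 0.003, 0, 0, 0],
  [0, 0, 0.003, 0, 0, 0],
])

```text
clock: 38.6
tcp_pos: [0.4489, -0.3376, 0.0193]
orientation: [-3.138, -0.152, -0.0]
contact_force: [0.1, -0.1, -2.3]
grip_width: 0.0162
gripper_force: 108.1
```

Request:
apply_moves([
  [0, 0, 0.003, 0, 0, 0],
  [0, 0, 0.003, 0, 0, 0],
  [0, 0, 0.003, 0, 0, 0],
])

```text
clock: 38.98
tcp_pos: [0.4492, -0.3377, 0.0189]
orientation: [-3.138, -0.152, -0.001]
contact_force: [-0.2, 2.0, 4.8]
grip_width: 0.0161
gripper_force: 109.1
```

Request:
apply_moves([
  [0, 0, 0.002, 0, 0, 0],
  [0, 0, 0.002, 0, 0, 0],
  [0, 0, 0.002, 0, 0, 0],
])

```text
clock: 39.35
tcp_pos: [0.4493, -0.3377, 0.0187]
orientation: [-3.138, -0.152, -0.001]
contact_force: [-1.6, 2.9, 9.0]
grip_width: 0.016
gripper_force: 109.7
```

Standing on the mat. Release and retreat.

Request:
apply_moves([
  [0, 0, -0.002, 0, 0, 0],
  [0, 0, -0.002, 0, 0, 0],
  [0, 0, -0.002, 0, 0, 0],
  [0, 0, -0.002, 0, 0, 0],
], claw=0.6)

```text
clock: 39.85
tcp_pos: [0.4488, -0.3376, 0.0184]
orientation: [-3.138, -0.152, 0.0]
contact_force: [0.0, -0.7, 0.8]
grip_width: 0.0516
gripper_force: 0.0
```

Request:
apply_moves([
  [0, 0, -0.05, 0, 0, 0],
  [0, 0, -0.2, 0, 0, 0],
  [0, 0, -0.4, 0, 0, 0],
  [0, 0, -0.64, 0, 0, 0],
  [0, 0, -0.64, 0, 0, 0],
])

```text
clock: 40.48
tcp_pos: [0.4509, -0.3399, 0.1836]
orientation: [3.134, 0.15, 0.012]
contact_force: [0.1, -0.9, -1.5]
grip_width: 0.0512
gripper_force: 0.0
```

Run:
```python
from h import *
f=r.grab_frame("wrist");o=r.get_obs(); go([.45,-.337,.2],-1.474,o); stem_line(f,135,225,295,345)
for k,z in dict(gauge=.003,pin_tip=.0155).items(): print(k,[(round(d["conf"],2),np.round(unproj(f,d["point"],z)[:2],4)) for d in r.landmark_of(f,k)[:2]])
f=r.grab_frame("top"); save(f,"end")
for n,xy in dict(round=(.6307,.2247),square=(.624,.1315),oblong=(.6058,-.0586)).items():
    pp=proj(f,[*xy,.048]); q,a=spot(f,pp,6,80); print(n,a,None if q is None else unproj(f,q,.048)[:2].round(4))
```

```text
t=40.52 tcp [ 0.4499 -0.3385  0.1811] yaw -1.474 w 0.0517 F [-0.  -0.3  0.6] j7 -0.54 | SHIFT [ 0.0012 -0.0057 -0.0755] TURN [ 0.0013 -0.0028 -0.0002]
end row 133 end [ 0.5287 -0.3299] ang of -y 0.0909 pin xy [ 0.5188 -0.3308] stem pt [ 0.4491 -0.3371] w px 21.0
gauge [(0.66, array([ 0.4183, -0.3362]))]
pin_tip [(0.62, array([ 0.5193, -0.3326]))]
round 13 [0.6314 0.2256]
square 12 [0.6242 0.1318]
oblong 12 [ 0.6058 -0.0586]
```

```bash
python3 -c "
from bench import r
print(r.hand_in())"
```

```text
the job is handed in; nothing more can be done
None
```

The job is handed in (no verdict came back): the round, square and oblong blanks are in their nests, each spot was touched with the pin in order, and the gauge is standing back on its mat; the hexagon blank was absent, so its nest was passed over.

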